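# Draw a long spatula out of a half-covered pan

## Task

Stand the clear hinged half of the pan cover straight up and leave it standing there by itself, not folded back onto the ramekin. Then take the wooden spatula out of the pan through that opening: it is longer than the opening, so tilt it and bring the handle end out first, and finish while still holding it in the gripper, the whole spatula up in the air a good hand's width above the pan cover and touching nothing else. Leave all the other things where they are.

Things in the scene. Friction and masses are not known exactly. Their poses are not given: they have to be found in the camera images.
- opening (a point): Centre of the pan's open half, level with the cover's hinge axis, 127 mm above the table. Axes: the well's sides, z up. The pan's +y wall is 75 mm to +y (rim top 4 mm below this point); the fixed cover's edge, along x, is 79 mm to -y. So with the clear half up the opening is 240 mm in x by 154 mm in y. The pan's flat floor is 82 mm below this point.
- lid (a joint): Angle of the clear hinged half (rad): 0 shut, 1.57 upright, 2.95 folded back. Hinge axis along the well's x, 75 mm to -y of opening, at its height; the free edge rises and swings to -y. Stiff: stays where it is left, takes 3 to 6 N at the handle. Panel 250 mm (x), 154 mm from axis to free edge, 4 mm thick, underside on the axis. May start ajar.
- lid_handle (a point): Centre of the black bar handle on the clear half, moving with it: round bar 10 mm thick, 90 mm long, along the well's x, a post at each end; 125 mm from the hinge axis, 34 mm above the panel's underside (25 mm free below the bar). Lid upright: the handle is on its -y side. Axes turn with the lid: x along the bar, y to the free edge, z out of the panel's top.
- spatula_mid (a point): Wooden spatula lying flat on the pan's floor, roughly along the well's y: this point is half-way along it, 8 mm above its underside. 270 mm long; its y runs to the handle end, x across, z up. Handle 26 mm wide, 16 mm thick, from 53 mm to -y of here to the end at +y; blade 58 mm wide, 7 mm thick, under the fixed cover. 70 to 160 g, balancing within 30 mm of here.
- handle_end (a point): Tip of the spatula's handle, 135 mm to +y of spatula_mid along the spatula.
- blade_end (a point): Tip of the spatula's blade, 135 mm to -y of spatula_mid along the spatula.
- well: Steel counter-top pan well, fixed to the table at some yaw, 305 mm (x) by 365 mm (y) by 127 mm high; origin at the centre of its underside, 75 mm to -y of opening. Its pan is inside 240 mm (x) by 300 mm (y), 82 mm deep. The -y half is under a fixed steel cover 4 mm thick, top 127 mm above the table; the +y half is closed by the clear hinged cover.
- spatula: The same wooden spatula; origin at the centre of its underside.
- ramekin: White bowl, 84 mm across and 42 mm high, standing on the fixed half of the cover. Bystander. Origin at the centre of its foot.
- cutter: Bright metal ring cutter, 48 mm across (53 at its top edge) and 30 mm high, standing on the pan's floor under the hinged half, near the +x +y corner. Bystander. Origin at the centre of its underside.
- mixing_bowl: Steel mixing bowl, 230 mm across and 95 mm high, on the table at the robot's right. Bystander. Origin at its foot.
- carafe: White bottle-shaped carafe, 64 mm across and 165 mm high, on the table at the right. Bystander. Origin at its foot.
- pepper_mill: Dark wooden pepper mill, 56 mm across and 160 mm high, on the table at the right. Bystander. Origin at its foot.
- scraper: Bench scraper with a black handle, 120 by 80 mm and 16 mm high, lying on the sand-coloured cutting board at the left (board top 20 mm above the table). Bystander. Origin under the handle.
- lemon: Lemon, 54 mm across and 56 mm high, standing on the cutting board. Bystander. Origin at its foot.

How it is judged:
By the outcome, as a careful person would: the job done as asked, in the order asked, and still so for the second after the job is handed in, while the arm keeps its last pose, push and grip.
It also fails if it takes over 58 s, if anything falls off the work surface, if the arm or the gripper's body presses on something with over 40 N, if the wrist force passes 120 N, or if a joint passes its speed limit or range.

## Robot

A 6-joint arm with a two-finger parallel gripper is mounted at the origin on the work surface. World frame = base frame: x ahead of the robot, y to its left, z up, the work surface at z = 0. Lengths are in m, angles in rad, forces in N, time in s.
With the tool pointing down it reaches from about 0.3 to 0.85 m from the base axis. Payload 5.4 kg.
Tool frame: the origin (TCP) lies midway between the tips of the shut fingers; the grasp point (between the pads) lies 19 mm behind it; z points along the fingers, y is the direction in which the jaws open and shut (so a half turn about z gives the same grasp; the last joint's range is limited). The gripper opens to 85 mm and grips with 20 to 120 N. Pads are 22 mm wide; open, the fingers measure 114 mm over their backs; the gripper's body (76 mm by 85 mm) begins 54 mm behind the grasp point. The pads swing forward as they close: fully open they stand 13 mm farther back than shut.
Start: joints at [1.043, 0.158, 1.597, -0, 1.386, -0.21], TCP at [0.18, 0.546, 0.231] pointing down, gripper open.
Joint ranges: [-2.91, 2.91], [-0.94, 2.29], [0.18, 2.7], [-1.29, 4.43], [0.17, 2.64], [-3, 3]. Speed limits (rad/s): [2.57, 2.57, 3.14, 3.14, 3.14, 3.14].

## Interface

Orientations are given as a unit quaternion [w, x, y, z].
In Python, from plant import manip gives the robot as it stands. The module is installed in compiled form; this text tells all that it offers.
- The arm moves only by the tool play_rows, never from a script. Its argument "commands" is a list of rows, each a list of 3 entries, a list of its own where there are three numbers: the closure in counts, from 0 (fully open) to 255 (shut), then the shift along the tool's x, y, z in cm, then the turn about the tool's z in rad. A call has 1 to 20 rows; each row is the pose to reach, as a shift and turn from the pose measured when the call began, along the tool's axes at that moment; what a row does not reach only later rows make up. A row lasts 1/12 s, in which the tool goes at most 41.7 mm and 7.16 degrees, less where a joint would pass 70% of its speed; a pose out of reach is approached as far as the arm can. A call with a gripper value outside its range is refused whole. The fingers move at their own pace and stop on an object; "grip_force" is the grip in N (left out, the last holds). Time passes only in rows, so rows that repeat a pose let the fingers close. It gives the time, the measured TCP pose, the force and the opening at its end, in the units of the state.
- manip.observe(): the state, without advancing time (a new reading comes with each control period).
- manip.capture(name): name is "side" or "top" or "wrist"; returns a dict with "img" (400x640x3 uint8, red, green, blue), "camera_matrix" (3x3 intrinsics, pixels), "rvec" (rotation vector, rad) and "tvec" (3), from world to camera coordinates, as OpenCV has them. Camera axes: x right, y down, z forward; pixel columns grow to the right and rows downward; lengths in m; the calibration is good to about 2 mm. A picture is of the moment at which its call begins. There is no depth.
- manip.hand_in(): hands the job in, once; it reports no verdict.
The state is a dict: "clock": time; "joints": joint angles; "qd": joint speeds; "tau": joint torques, N m; "eef_pos": TCP position; "tcp_rot": TCP orientation; "contact_force": force on the tool from outside, world axes, zero at the start; "torque": the same for the moment, N m; "finger_gap": finger opening in m.
Only numpy, scipy, OpenCV 4.12 (cv2) and the standard library are available. Lean on these libraries where they do the work, as an engineer would, in place of code of your own. Each camera call takes 0.05 s, during which the arm holds its last target.

## Working session

There is one attempt and no reset: what is moved stays moved. The work goes in short steps, Python scripts to look and compute and a tool call to move; the robot and the scene stay as the last step left them, time stands still between calls to the robot, and variables do not carry over. Pictures are saved under pics/ and viewed, and the job is handed in when it is done.

Besides the shell and the picture viewer there is one more tool, called after "Request:" by a JSON object that holds its "op" and its "data", one argument or row to a line. play_rows: Moves the arm, as the interface text tells. Its arguments: {"type":"object","properties":{"commands":{"type":"array"},"grip_force":{"type":"number"}},"required":["commands"]}

```bash
mkdir -p pics; ls; python3 - <<'E'
from plant import manip
import cv2
print(manip.observe())
for n in ["side","top","wrist"]:
    c=manip.capture(n); cv2.imwrite(f"pics/{n}0.png",c["img"][:,:,::-1])
    R=cv2.Rodrigues(c["rvec"])[0]; print(n,(-R.T@c["tvec"].reshape(3)).round(3),R[2].round(3),c["camera_matrix"])
E
```

```text
pics
{'clock': 0.0, 'joints': array([ 1.04287566e+00,  1.59058887e-01,  1.59825898e+00, -6.97868856e-06,
        1.38621181e+00, -2.10088752e-01]), 'qd': array([-0.00047379, -0.00213043, -0.00055013,  0.00093215,  0.00024009,
       -0.00059115]), 'tau': array([ 1.41132357e-03, -3.96021080e+01, -3.31420326e+01, -3.46382531e-04,
        8.57840118e-03,  1.42203817e-06]), 'eef_pos': array([0.17939093, 0.54565232, 0.23029799]), 'tcp_rot': array([-3.46130572e-04,  1.58247205e-01,  9.87399050e-01, -9.04553194e-04]), 'contact_force': array([ 0.50584684, -0.2015331 ,  0.40060283]), 'torque': array([0.07359133, 0.00642635, 0.02149345]), 'finger_gap': 0.0854168909111539}
side [0.108 1.118 1.263] [ 0.239 -0.701 -0.672] [[463.28952123   0.         321.99496182]
 [  0.         463.28952123 197.74459726]
 [  0.           0.           1.        ]]
top [ 0.43  -0.044  1.641] [ 0.057 -0.007 -0.998] [[464.93496049   0.         325.8628868 ]
 [  0.         464.93496049 197.53649751]
 [  0.           0.           1.        ]]
wrist [0.107 0.569 0.372] [ 0.285 -0.094 -0.954] [[339.59743896   0.         321.55629015]
 [  0.         339.59743896 198.21625013]
 [  0.           0.           1.        ]]
```

View pics/side0.png

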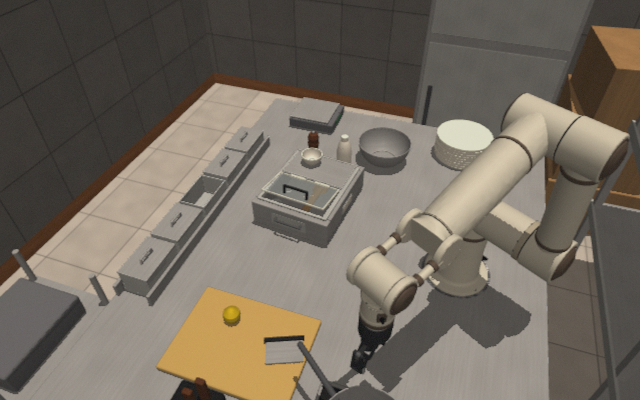

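View pics/top0.png

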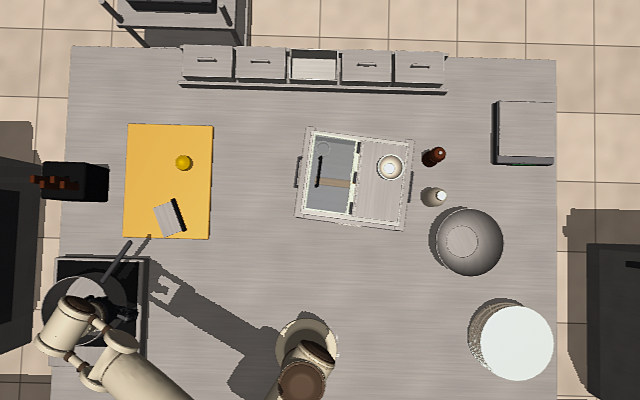

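View pics/wrist0.png

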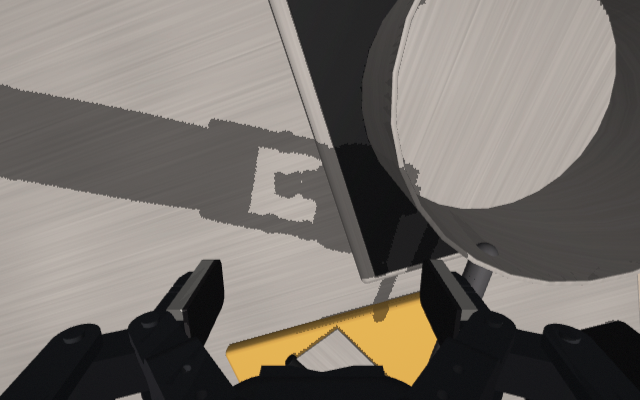

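```bash
python3 - <<'E'
import cv2
a=cv2.imread("pics/top0.png")[115:240,285:425]; cv2.imwrite("pics/topz.png",cv2.resize(a,None,fx=4.7,fy=4.7,interpolation=cv2.INTER_CUBIC))
a=cv2.imread("pics/side0.png")[130:250,240:380]; cv2.imwrite("pics/sidez.png",cv2.resize(a,None,fx=4.7,fy=4.7,interpolation=cv2.INTER_CUBIC))
E
```

```text
(no output)
```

View pics/topz.png

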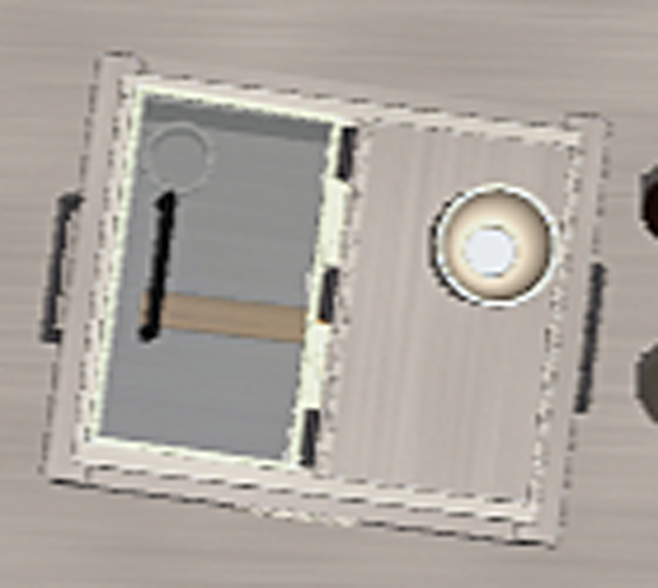

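View pics/sidez.png

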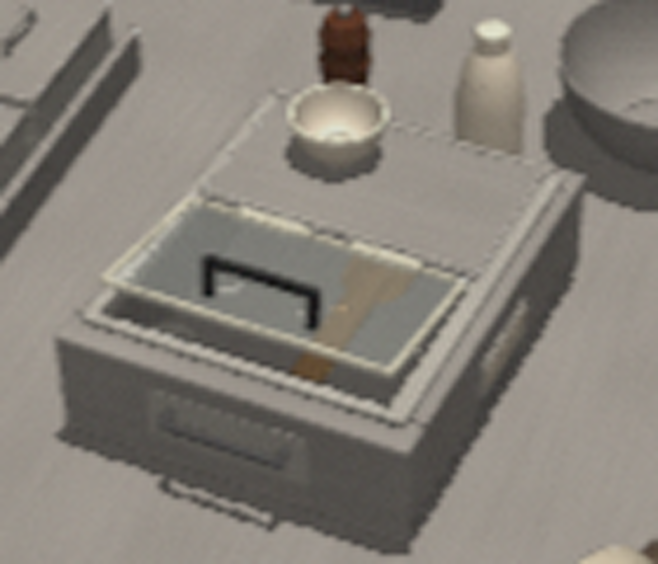

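```bash
cat > h.py <<'E'
import cv2,numpy as np
from plant import manip
def cam(c):
    R=cv2.Rodrigues(np.array(c["rvec"],float))[0];t=np.array(c["tvec"],float).reshape(3);return np.array(c["camera_matrix"]),R,t
def ray(c,uv):
    K,R,t=cam(c);d=R.T@np.linalg.solve(K,[uv[0],uv[1],1]);return -R.T@t,d/np.linalg.norm(d)
def onz(c,uv,z):
    o,d=ray(c,uv);return o+d*(z-o[2])/d[2]
def tri(c1,u1,c2,u2):
    o1,d1=ray(c1,u1);o2,d2=ray(c2,u2)
    A=np.stack([d1,-d2],1);s=np.linalg.lstsq(A,o2-o1,rcond=None)[0]
    p,q=o1+d1*s[0],o2+d2*s[1];return (p+q)/2,np.linalg.norm(p-q)
def proj(c,p):
    K,R,t=cam(c);q=K@(R@np.asarray(p)+t);return q[:2]/q[2]
def tz(u,v): return (285+(u+.5)/4.7-.5,115+(v+.5)/4.7-.5)
def sz(u,v): return (240+(u+.5)/4.7-.5,130+(v+.5)/4.7-.5)
E
python3 - <<'E'
from h import *
T=manip.capture("top");S=manip.capture("side")
np.set_printoptions(precision=4,suppress=True)
P={"bar+":((168,198),(210,260)),"bar-":((149,333),(316,290)),"c++":((107,57),(62,345)),"c-+":((48,478),(408,450)),"c--":((553,543),(580,180)),"c+-":((607,118),(275,95)),
"lidfree+":((137,84),(103,278)),"lidfree-":((92,440),(388,370)),"hinge+":((345,127),(205,203)),"hinge-":((302,463),(468,280)),"hend":((142,311),(310,375))}
for k,(a,b) in P.items():
    p,e=tri(T,tz(*a),S,sz(*b));print(k,p,round(e,4), onz(T,tz(*a),.123))
E
```

```text
bar+ [ 0.6431 -0.033   0.1801] 0.0008 [ 0.651  -0.0327  0.123 ]
bar- [ 0.552  -0.0227  0.1845] 0.0024 [ 0.556  -0.0221  0.123 ]
c++ [0.7544 0.0137 0.0987] 0.0001 [0.7494 0.0129 0.123 ]
c-+ [0.4549 0.0461 0.1126] 0.0035 [0.4531 0.045  0.123 ]
c-- [ 0.4196 -0.3084  0.1096] 0.0042 [ 0.4176 -0.3066  0.123 ]
c+- [ 0.717  -0.3441  0.1024] 0.0066 [ 0.7163 -0.3392  0.123 ]
lidfree+ [ 0.7241 -0.0095  0.1581] 0.0003 [ 0.7309 -0.0087  0.123 ]
lidfree- [0.4812 0.0146 0.1574] 0.0042 [0.4803 0.0153 0.123 ]
hinge+ [ 0.7029 -0.1555  0.1263] 0.0024 [ 0.7046 -0.1554  0.123 ]
hinge- [ 0.4673 -0.1308  0.1297] 0.0018 [ 0.4683 -0.131   0.123 ]
hend [ 0.5664 -0.0185  0.097 ] 0.015 [ 0.5712 -0.0168  0.123 ]
```

```bash
cat >> h.py <<'E'
from scipy.spatial.transform import Rotation as Ro
yaw=-0.106
ex=np.array([np.cos(yaw),np.sin(yaw),0]);ey=np.array([-np.sin(yaw),np.cos(yaw),0])
H=np.array([.586,-.145,.127])
def W(x,y,z): return H+ex*x+ey*y+np.array([0,0,z]) # well coords about hinge centre
def toW(p): d=np.asarray(p)-H; return np.array([d@ex,d@ey,d[2]])
def st():
    o=manip.observe();q=o["tcp_rot"];R=Ro.from_quat([q[1],q[2],q[3],q[0]]).as_matrix()
    return o,np.array(o["eef_pos"]),R
def shift(p):
    o,e,R=st();return (R.T@(np.asarray(p)-e)*100)
np.set_printoptions(precision=4,suppress=True)
def show():
    o,e,R=st()
    print("t",o["clock"],"tcp",e,"well",toW(e),"gap",o["finger_gap"],"F",o["contact_force"],"q",o["joints"])
    print("R",R.tolist())
    ya=np.arctan2(R[1,1],R[0,1]);print("jaw yaw rel ey",np.arctan2(np.sin(ya-yaw-np.pi/2),np.cos(ya-yaw-np.pi/2)))
E
python3 - <<'E'
from h import *
show()
print(toW([.5975,-.0278,.182]))
print(shift([.5975,-.0278,.30]))
E
```

```text
t 0.25 tcp [0.1795 0.546  0.2309] well [-0.4773  0.6441  0.1039] gap 0.08524489260571042 F [-0.3892  0.148  -0.5879] q [ 1.0429  0.1587  1.5975  0.      1.3862 -0.2101]
R [[-0.949929251152598, 0.3124647524607965, -0.0004430285293806268], [0.3124650101713784, 0.9499289765958164, -0.0007462186176076975], [0.0001876786218848614, -0.0008472858065593353, -0.9999996234416776]]
jaw yaw rel ey -0.21178671633935853
[-0.001   0.1178  0.055 ]
[-57.6294 -41.4496  -6.8906]
```

Request:
{"op": "play_rows", "data": {
  "commands": [
    [0,[-20,-14.4,-6.9],-0.1],
    [0,[-57.6,-41.4,-6.9],-0.21],
    [0,[-57.6,-41.4,-6.9],-0.21],
    [0,[-57.6,-41.4,-6.9],-0.21],
    [0,[-57.6,-41.4,-6.9],-0.21],
    [0,[-57.6,-41.4,-6.9],-0.21],
    [0,[-57.6,-41.4,-6.9],-0.21],
    [0,[-57.6,-41.4,-6.9],-0.21],
    [0,[-57.6,-41.4,-6.9],-0.21],
    [0,[-57.6,-41.4,-6.9],-0.21],
    [0,[-57.6,-41.4,-6.9],-0.21],
    [0,[-57.6,-41.4,-6.9],-0.21],
    [0,[-57.6,-41.4,-6.9],-0.21],
    [0,[-57.6,-41.4,-6.9],-0.21],
    [0,[-57.6,-41.4,-6.9],-0.21],
    [0,[-57.6,-41.4,-6.9],-0.21],
    [0,[-57.6,-41.4,-6.9],-0.21],
    [0,[-57.6,-41.4,-6.9],-0.21],
    [0,[-57.6,-41.4,-6.9],-0.21],
    [0,[-57.6,-41.4,-6.9],-0.21]
  ]
}}

```text
clock: 1.92
eef_pos: [0.597, -0.0269, 0.2996]
tcp_rot: [-0.001, 0.054, 0.999, -0.0]
contact_force: [-0.5, 0.6, -0.1]
finger_gap: 0.0852
```

```bash
python3 - <<'E'
from h import *
show()
cv2.imwrite("pics/w1.png",manip.capture("wrist")["img"][:,:,::-1])
E
```

```text
t 1.9167 tcp [ 0.597  -0.0269  0.2996] well [-0.0015  0.1186  0.1726] gap 0.08523619303381405 F [-0.4841  0.5662 -0.1172] q [-0.2469  0.1817  1.4366 -0.0003  1.5248 -1.7094]
R [[-0.9941444277173253, 0.10804835953360581, -0.0015520440357512267], [0.10804842690053451, 0.9941456310793124, 4.06230947153582e-05], [0.0015473470561279585, -0.0001273106932953705, -0.9999987947538114]]
jaw yaw rel ey -0.0022597067755059093
```

View pics/w1.png

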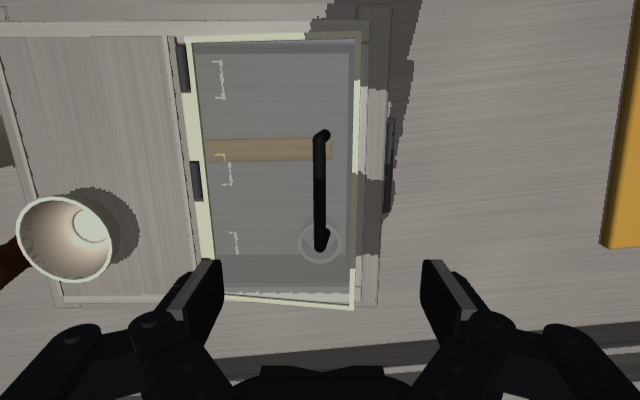

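```bash
python3 - <<'E'
from h import *
w=manip.capture("wrist")
for n,uv,z in [("bar-",(320,133),.182),("bar+",(321,247),.182),("hingeline",(189,60),.127),("hingeline",(213,280),.127),("rim+y out",(360,180),.123),
 ("spat end c",(332,149.5),.061),("spat end up",(332,138),.061),("spat end dn",(332,161),.061),("spat left up",(207,139),.061),("spat left dn",(207,162),.061),("cutter",(319,242),.075)]:
    print(n,toW(onz(w,uv,z)))
# tool z axis point at bar height
print(proj(w,st()[1]),proj(w,W(0,.1178,.055)))
E
```

```text
bar- [-0.0479  0.1175  0.055 ]
bar+ [0.0467 0.1182 0.055 ]
hingeline [-0.1038  0.0046  0.    ]
hingeline [0.1111 0.0047 0.    ]
rim+y out [ 0.0038  0.1559 -0.004 ]
spat end c [-0.0157  0.1305 -0.066 ]
spat end up [-0.0285  0.1304 -0.066 ]
spat end dn [-0.0026  0.1306 -0.066 ]
spat left up [-0.0274 -0.0089 -0.066 ]
spat left dn [-0.0014 -0.0115 -0.066 ]
cutter [ 0.0915  0.1157 -0.052 ]
[323.64   262.3504] [320.4109 193.7071]
```

Request:
{"op": "play_rows", "data": {
  "commands": [
    [60,[0,-0.1,4],0],
    [60,[0,-0.1,8],0],
    [60,[0,-0.1,11],0],
    [60,[0,-0.1,12.8],0],
    [60,[0,-0.1,12.8],0],
    [255,[0,-0.1,12.8],0],
    [255,[0,-0.1,12.8],0],
    [255,[0,-0.1,12.8],0],
    [255,[0,-0.1,12.8],0],
    [255,[0,-0.1,12.8],0],
    [255,[0,-0.1,12.8],0],
    [255,[0,-0.1,12.8],0]
  ],
  "grip_force": 30
}}

```text
clock: 3.02
eef_pos: [0.5974, -0.0284, 0.1732]
tcp_rot: [0.001, 0.053, 0.999, -0.001]
contact_force: [1.9, -5.3, -1.0]
finger_gap: 0.0085
```

```bash
python3 - <<'E'
from h import *
show()
cv2.imwrite("pics/w2.png",manip.capture("wrist")["img"][:,:,::-1])
E
```

```text
t 3.0167 tcp [ 0.5974 -0.0284  0.1732] well [-0.001   0.1172  0.0462] gap 0.00845430935146928 F [ 1.8828 -5.3127 -0.9662] q [-0.2479  0.264   1.5919 -0.0026  1.2831 -1.7113]
R [[-0.9943149533302588, 0.1064634386211444, 0.0018192912925552602], [0.10645755447449172, 0.9943125008884256, -0.003072404972544086], [-0.002136042873158903, -0.002861260905004658, -0.99999362523312]]
jaw yaw rel ey -0.0006660273545335826
```

View pics/w2.png

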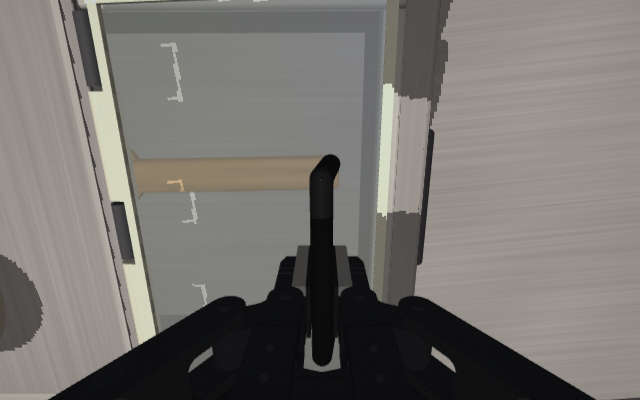

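Request:
{"op": "play_rows", "data": {
  "commands": [
    [255,[0,-0.55,-1.0],0],
    [255,[0,-1.16,-2.0],0],
    [255,[0,-1.85,-2.9],0],
    [255,[0,-2.6,-3.75],0],
    [255,[0,-3.45,-4.5],0],
    [255,[0,-4.35,-5.2],0],
    [255,[0,-5.3,-5.8],0],
    [255,[0,-6.3,-6.35],0],
    [255,[0,-6.3,-6.35],0],
    [255,[0,-6.3,-6.35],0]
  ]
}}

```text
clock: 3.9
eef_pos: [0.5912, -0.0896, 0.2408]
tcp_rot: [0.002, 0.053, 0.999, -0.0]
contact_force: [-4.7, 5.7, 11.5]
finger_gap: 0.0083
```

```bash
python3 - <<'E'
from h import *
show()
a=manip.capture("side")["img"][100:260,200:400,::-1]
cv2.imwrite("pics/s3.png",cv2.resize(a,None,fx=3.5,fy=3.5,interpolation=cv2.INTER_CUBIC))
E
```

```text
t 3.9 tcp [ 0.5912 -0.0896  0.2408] well [-0.0007  0.0556  0.1138] gap 0.008310295182687144 F [-4.7287  5.7086 11.5015] q [-0.3528  0.2071  1.5227  0.001   1.4071 -1.8174]
R [[-0.9943414185716895, 0.10612685428710171, 0.004715306136877674], [0.10612462068953989, 0.994352575017792, -0.0007221073243514729], [-0.00476531177799261, -0.0002176111460454479, -0.9999886221597962]]
jaw yaw rel ey -0.000327089512051737
```

View pics/s3.png

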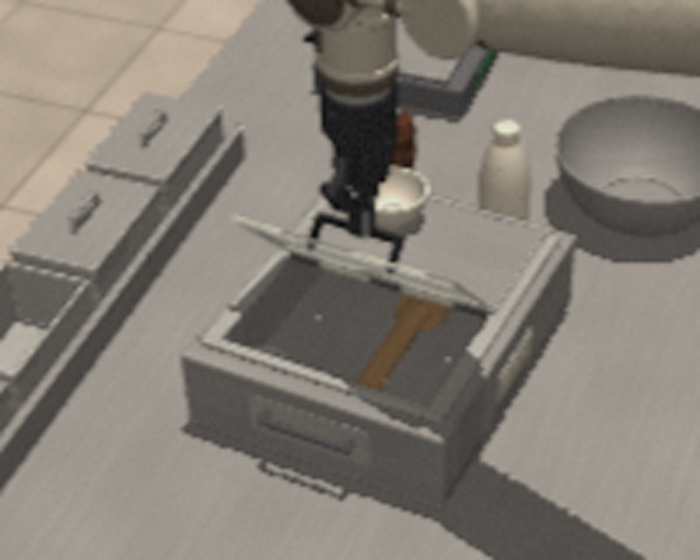

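Request:
{"op": "play_rows", "data": {
  "commands": [
    [255,[0,-1.1,-0.45],0],
    [255,[0,-2.2,-0.8],0],
    [255,[0,-3.3,-1.05],0],
    [255,[0,-4.4,-1.2],0],
    [255,[0,-5.5,-1.25],0],
    [255,[0,-6.6,-1.2],0],
    [255,[0,-7.6,-1.1],0],
    [255,[0,-8.3,-1.0],0],
    [255,[0,-8.3,-1.0],0],
    [255,[0,-8.3,-1.0],0]
  ]
}}

```text
clock: 4.78
eef_pos: [0.5823, -0.1746, 0.2544]
tcp_rot: [0.003, 0.054, 0.999, -0.002]
contact_force: [-4.5, -2.4, 8.3]
finger_gap: 0.0072
```

```bash
python3 - <<'E'
from h import *
show()
a=manip.capture("side")["img"][100:260,200:400,::-1]
b=manip.capture("top")["img"][100:260,260:460,::-1]
cv2.imwrite("pics/s4.png",cv2.resize(np.vstack([a,b])[:, :],None,fx=3,fy=1.8*1,interpolation=cv2.INTER_CUBIC) if 0 else np.hstack([cv2.resize(a,None,fx=2,fy=2,interpolation=cv2.INTER_CUBIC),cv2.resize(b,None,fx=2,fy=2,interpolation=cv2.INTER_CUBIC)]))
cv2.imwrite("pics/w4.png",manip.capture("wrist")["img"][:,:,::-1])
E
```

```text
t 4.7833 tcp [ 0.5823 -0.1746  0.2544] well [-0.0005 -0.0298  0.1274] gap 0.007234203927118379 F [-4.5085 -2.37    8.3263] q [-0.489   0.2222  1.4784 -0.0015  1.4327 -1.9521]
R [[-0.9942005644722958, 0.10733327935520737, 0.0066936347245281054], [0.1072996407340796, 0.9942131402150116, -0.005197972887857834], [-0.007212815074978572, -0.0044496029780729226, -0.9999640875211628]]
jaw yaw rel ey -0.0015415115115557931
```

View pics/s4.png

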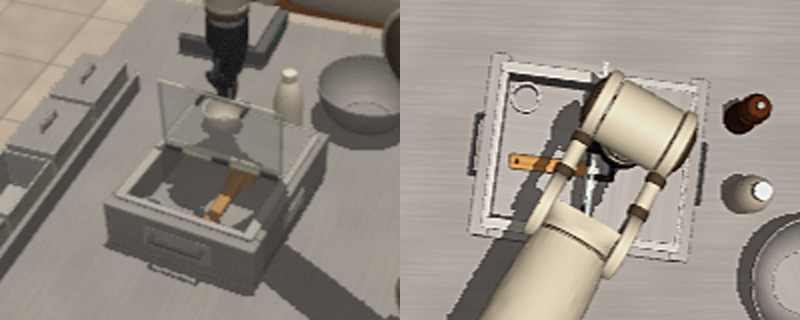

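View pics/w4.png

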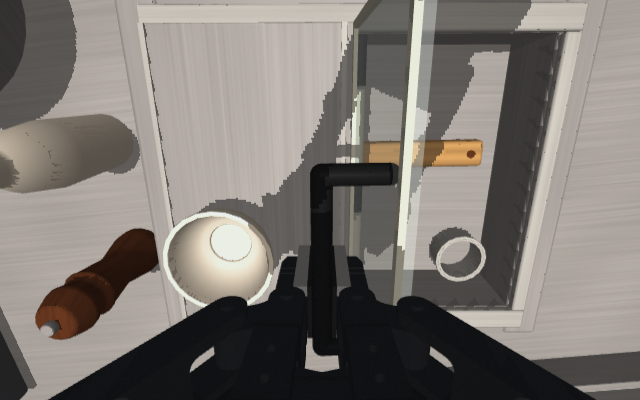

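```bash
python3 - <<'E'
from h import *
w=manip.capture("wrist");S=manip.capture("side")
for n,uv,z in [("free edge L",(408,130),.281),("free edge R",(417,130),.281),("free L",(413,10),.281),("free R",(422,10),.281),("bar",(321,220),.252),("covr edge",(350,60),.127),("rim +y in",(556,60),.123),("rim+yin2",(512,300),.123)]:
    print(n,toW(onz(w,uv,z)))
for th in (80,85,90,95):
    t=np.radians(th); print(th,[ (proj(S,W(x,.154*np.cos(t),.154*np.sin(t)))-[200,100])*2 for x in(-.125,.125)])
print([(proj(S,W(x,0,0))-[200,100])*2 for x in(-.125,.125)])
E
```

```text
free edge L [-0.0644 -0.0015  0.154 ]
free edge R [-0.0644  0.0015  0.154 ]
free L [-0.1    -0.0027  0.154 ]
free R [-0.1   -0.     0.154]
bar [-0.0208 -0.0306  0.125 ]
covr edge [-0.0975 -0.01    0.    ]
rim +y in [-0.0977  0.1434 -0.004 ]
rim+yin2 [ 0.11    0.1464 -0.004 ]
80 [array([277.3581, 123.1181]), array([151.0596,  86.9755])]
85 [array([280.4438, 118.0677]), array([154.5838,  82.3242])]
90 [array([283.5017, 113.5681]), array([158.1404,  78.2126])]
95 [array([286.5044, 109.6513]), array([161.6969,  74.6693])]
[array([280.8615, 179.7866]), array([162.8134, 143.5974])]
```

Request:
{"op": "play_rows", "data": {
  "commands": [
    [255,[0,-0.3,0.1],0],
    [255,[0,-0.65,0.15],0],
    [255,[0,-0.65,0.15],0],
    [255,[0,-0.65,0.15],0]
  ]
}}

```text
clock: 5.37
eef_pos: [0.5815, -0.1816, 0.2531]
tcp_rot: [0.003, 0.054, 0.999, -0.003]
contact_force: [-0.3, 1.6, -0.2]
finger_gap: 0.0068
```

```bash
python3 - <<'E'
from h import *
show()
a=manip.capture("side")["img"][100:260,200:400,::-1]
cv2.imwrite("pics/s5.png",cv2.resize(a,None,fx=3.5,fy=3.5,interpolation=cv2.INTER_CUBIC))
cv2.imwrite("pics/w5.png",manip.capture("wrist")["img"][:,:,::-1])
E
```

```text
t 5.3667 tcp [ 0.5815 -0.1816  0.2531] well [-0.0006 -0.0368  0.1261] gap 0.006826568600221029 F [-0.3191  1.6023 -0.1926] q [-0.4995  0.2261  1.4763 -0.0024  1.4305 -1.9623]
R [[-0.9941850297492737, 0.10749619526399204, 0.006379233982358507], [0.10745676144387309, 0.9941902196623468, -0.006233100972178051], [-0.00701220667340394, -0.005511363851218114, -0.9999602261220538]]
jaw yaw rel ey -0.0017059489128941063
```

View pics/s5.png

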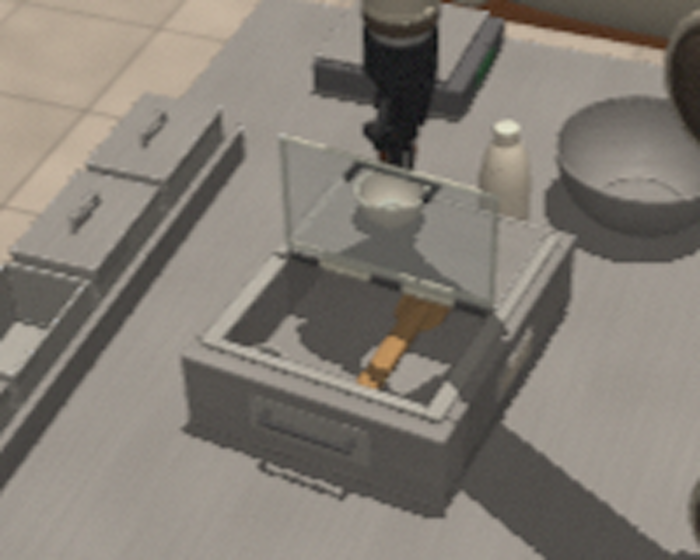

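View pics/w5.png

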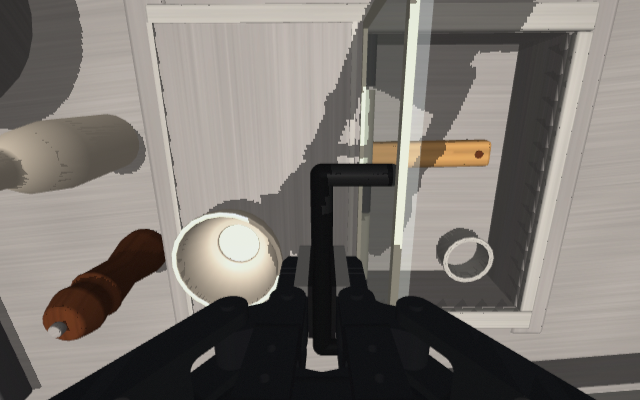

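Request:
{"op": "play_rows", "data": {
  "commands": [
    [200,[0,0,0],0],
    [195,[0,0,0],0],
    [195,[0,0,0],0],
    [195,[0,0,-1],0],
    [195,[0,0,-3],0],
    [195,[0,0,-6],0],
    [195,[0,0,-9],0],
    [195,[0,0,-9],0]
  ]
}}

```text
clock: 6.13
eef_pos: [0.5832, -0.1822, 0.3518]
tcp_rot: [0.009, 0.054, 0.998, -0.006]
contact_force: [1.3, -0.3, 1.9]
finger_gap: 0.0202
```

```bash
python3 - <<'E'
from h import *
show()
a=manip.capture("side")["img"][100:260,200:400,::-1]
cv2.imwrite("pics/s6.png",cv2.resize(a,None,fx=3.5,fy=3.5,interpolation=cv2.INTER_CUBIC))
cv2.imwrite("pics/w6.png",manip.capture("wrist")["img"][:,:,::-1])
E
```

```text
t 6.1333 tcp [ 0.5832 -0.1822  0.3518] well [ 0.0011 -0.0372  0.2248] gap 0.020155395002974655 F [ 1.33   -0.3375  1.8559] q [-0.4988  0.1869  1.3304 -0.003   1.6025 -1.9623]
R [[-0.9940683285135318, 0.10730047420433438, 0.01774165950069297], [0.10707749991422479, 0.9941646873765689, -0.013076061546517713], [-0.01904119897571437, -0.011098766101423272, -0.9997570955650145]]
jaw yaw rel ey -0.0015140948414558153
```

View pics/s6.png

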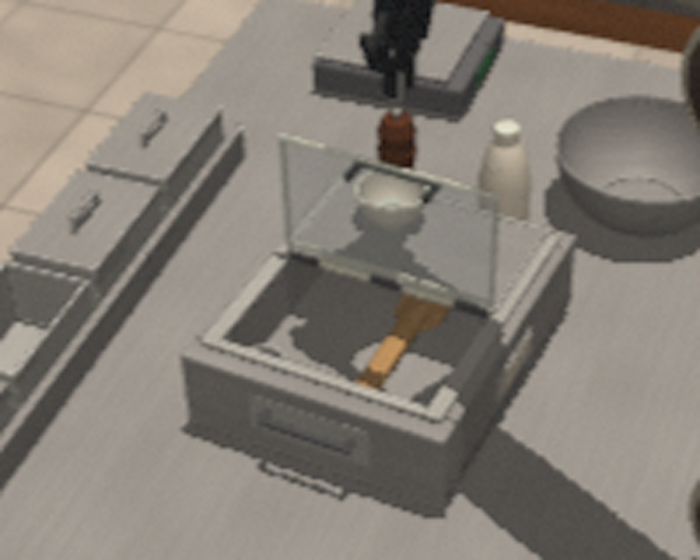

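View pics/w6.png

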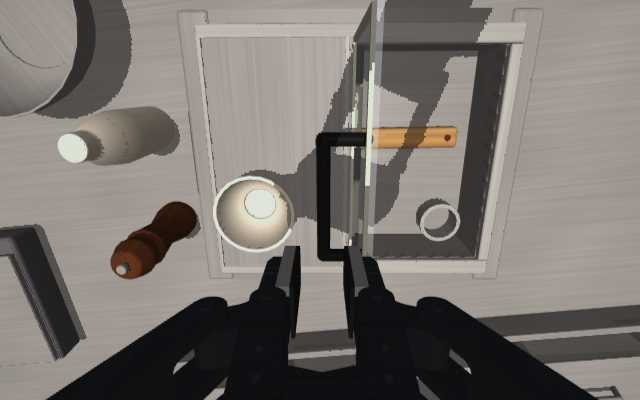

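```bash
python3 - <<'E'
from h import *
w=manip.capture("wrist")
for n,uv,z in [("end",(456,136.5),.061),("e1",(456,127),.061),("e2",(455,146.5),.061),("near1",(385,127),.061),("near2",(385,148),.061),("rim in",(503,60),.123),("rim in2",(478,255),.123)]:
    print(n,toW(onz(w,uv,z)))
p=W(-.0155,.085,0);p[2]=.352
print(shift(p))
E
```

```text
end [-0.0194  0.1276 -0.066 ]
e1 [-0.0311  0.1262 -0.066 ]
e2 [-0.007   0.1279 -0.066 ]
near1 [-0.031   0.0389 -0.066 ]
near2 [-0.005   0.0404 -0.066 ]
rim in [-0.1033  0.141  -0.004 ]
rim in2 [ 0.1118  0.147  -0.004 ]
[ 1.454  12.1301 -0.9229]
```

Request:
{"op": "play_rows", "data": {
  "commands": [
    [195,[0.5,3,0],0.12],
    [195,[1.0,6,0],0.24],
    [195,[1.5,9,-0.5],0.36],
    [195,[1.5,12.1,-0.5],0.48],
    [105,[1.5,12.1,-0.5],0.6],
    [105,[1.5,12.1,-0.5],0.72],
    [105,[1.5,12.1,-0.5],0.84],
    [105,[1.5,12.1,-0.5],0.96],
    [105,[1.5,12.1,-0.5],1.08],
    [105,[1.5,12.1,-0.5],1.2],
    [105,[1.5,12.1,-0.5],1.32],
    [105,[1.5,12.1,-0.5],1.44],
    [105,[1.5,12.1,-0.5],1.57],
    [105,[1.5,12.1,-0.5],1.57],
    [105,[1.5,12.1,-0.5],1.57]
  ]
}}

```text
clock: 7.53
eef_pos: [0.5786, -0.059, 0.3464]
tcp_rot: [0.004, 0.743, 0.67, -0.0]
contact_force: [-0.1, -0.4, 0.9]
finger_gap: 0.0501
```

```bash
python3 - <<'E'
from h import *
show()
a=manip.capture("top")["img"][100:260,260:460,::-1]
cv2.imwrite("pics/t7.png",cv2.resize(a,None,fx=3.5,fy=3.5,interpolation=cv2.INTER_CUBIC))
cv2.imwrite("pics/w7.png",manip.capture("wrist")["img"][:,:,::-1])
E
```

```text
t 7.5333 tcp [ 0.5786 -0.059   0.3464] well [-0.0164  0.0848  0.2194] gap 0.0501231543249422 F [-0.132  -0.4251  0.8577] q [-0.3066  0.1219  1.4129 -0.0048  1.6    -0.2032]
R [[0.10345838370888738, 0.9946216392500878, 0.004915035687885496], [0.9946152870771333, -0.10342506060495205, -0.006609655916480754], [-0.006065768938634068, 0.0055723939496915694, -0.999966076861037]]
jaw yaw rel ey -1.568408280306197
```

View pics/t7.png

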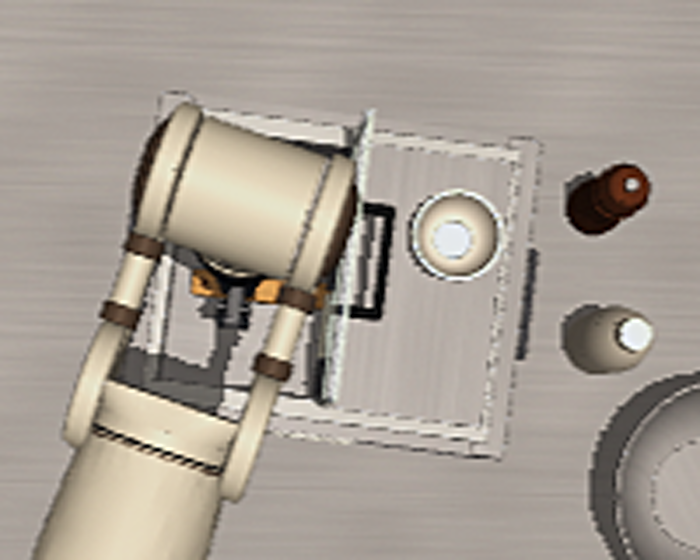

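View pics/w7.png

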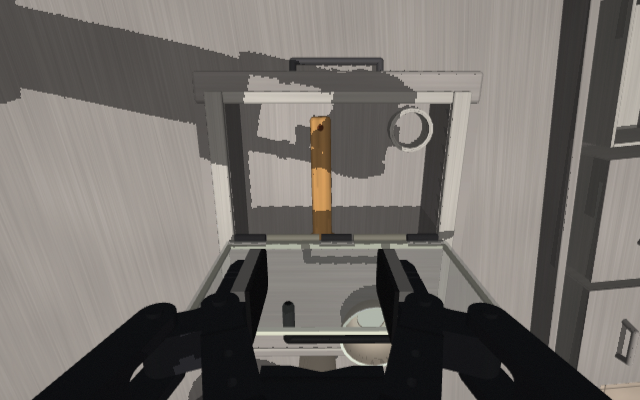

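```bash
python3 - <<'E'
from h import *
w=manip.capture("wrist")
for n,uv,z in [("endL",(311,117),.061),("endR",(329.5,117),.061),("nearL",(312,200),.061),("nearR",(331,200),.061),("rim in",(320,103),.123),("covedge",(320,240),.127),("wallL",(225,160),.123),("wallR",(447,160),.123)]:
    print(n,toW(onz(w,uv,z)))
hsv=cv2.cvtColor(w["img"],cv2.COLOR_RGB2HSV)
m=cv2.inRange(hsv,(8,90,60),(25,255,255));m[:100]=0;m[236:]=0;m[:,:290]=0;m[:,350:]=0
ys,xs=np.nonzero(m);print(len(xs),ys.min(),ys.max())
for r in range(ys.min(),ys.max(),12):
    x=xs[ys==r]; 
    if len(x): print(r,toW(onz(w,(x.min()-.0,r),.061)),toW(onz(w,(x.max()+1,r),.061)))
o,e,R=st();print(R[:,1]@ex)
p=W(-.0155,.092,0);p[2]=.20;print(shift(p));p[2]=.049;print(shift(p))
E
```

```text
endL [-0.0264  0.1291 -0.066 ]
endR [-0.0037  0.1292 -0.066 ]
nearL [-0.0258  0.022  -0.066 ]
nearR [-0.0006  0.022  -0.066 ]
rim in [-0.0156  0.148  -0.004 ]
covedge [-0.0153 -0.0054  0.    ]
wallL [-0.1189  0.088  -0.004 ]
wallR [ 0.1234  0.0884 -0.004 ]
2273 116 235
116 [-0.0191  0.1303 -0.066 ] [-0.0068  0.1304 -0.066 ]
128 [-0.0278  0.1158 -0.066 ] [-0.003   0.1159 -0.066 ]
140 [-0.0279  0.101  -0.066 ] [-0.0016  0.1011 -0.066 ]
152 [-0.0267  0.0859 -0.066 ] [-0.0014  0.086  -0.066 ]
164 [-0.0268  0.0705 -0.066 ] [-0.0012  0.0705 -0.066 ]
176 [-0.0256  0.0547 -0.066 ] [-0.001   0.0547 -0.066 ]
188 [-0.0257  0.0385 -0.066 ] [-0.0008  0.0385 -0.066 ]
200 [-0.0258  0.022  -0.066 ] [-0.0006  0.022  -0.066 ]
212 [-0.0259  0.0051 -0.066 ] [-0.0004  0.0051 -0.066 ]
224 [-0.0246 -0.0122 -0.066 ] [-0.0002 -0.0122 -0.066 ]
0.9999741413162611
[ 0.8219 -0.0387 14.7174]
[ 0.9177 -0.1446 29.8167]
```

Request:
{"op": "play_rows", "data": {
  "commands": [
    [105,[0.9,-0.1,4],0],
    [105,[0.9,-0.1,8],0],
    [105,[0.9,-0.1,12],0],
    [105,[0.9,-0.1,15],0],
    [105,[0.9,-0.1,18],0],
    [105,[0.9,-0.1,19],0],
    [105,[0.9,-0.1,19],0]
  ]
}}

```text
clock: 8.27
eef_pos: [0.5778, -0.0507, 0.1539]
tcp_rot: [0.002, 0.743, 0.67, -0.002]
contact_force: [-0.1, -0.2, -0.8]
finger_gap: 0.0502
```

```bash
python3 - <<'E'
from h import *
show()
a=manip.capture("side")["img"][60:260,180:420,::-1]
cv2.imwrite("pics/s8.png",cv2.resize(a,None,fx=3,fy=3,interpolation=cv2.INTER_CUBIC))
a=manip.capture("top")["img"][100:260,260:460,::-1]
cv2.imwrite("pics/t8.png",cv2.resize(a,None,fx=3.5,fy=3.5,interpolation=cv2.INTER_CUBIC))
E
```

```text
t 8.2667 tcp [ 0.5778 -0.0507  0.1539] well [-0.0181  0.0929  0.0269] gap 0.050210344238066765 F [-0.0983 -0.2069 -0.7674] q [-0.2931  0.2404  1.6604 -0.0052  1.2394 -0.1879]
R [[0.10331675430449885, 0.9946484996819402, -0.00010178629459147576], [0.9946356135118648, -0.10331593571466655, -0.005080724483733774], [-0.005064051131311744, 0.0004236836896066819, -0.999987087855774]]
jaw yaw rel ey -1.5682969625486156
```

View pics/s8.png

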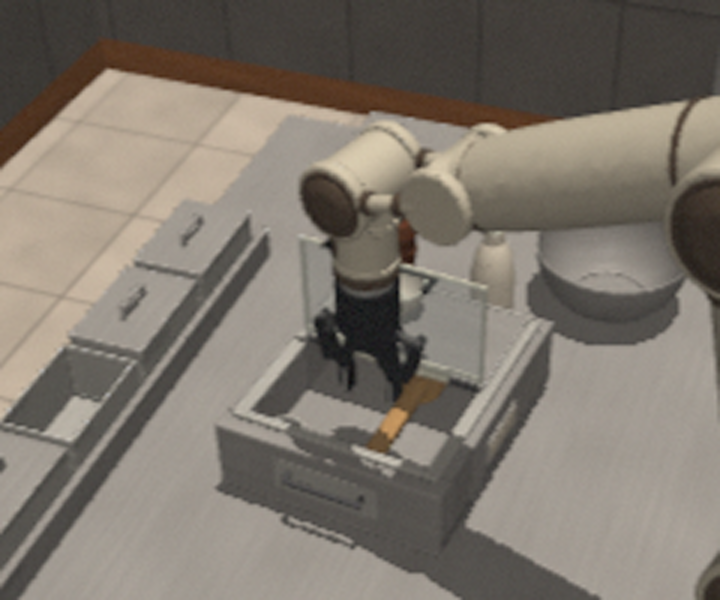

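View pics/t8.png

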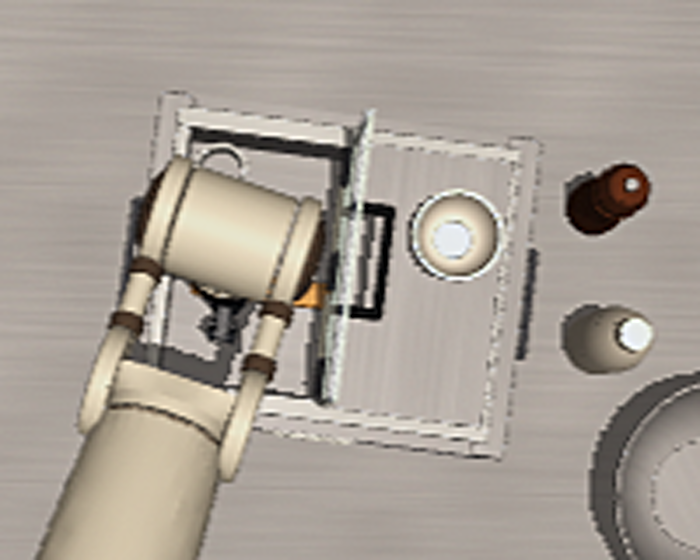

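Request:
{"op": "play_rows", "data": {
  "commands": [
    [105,[0,0.35,3.5],0],
    [105,[0,0.35,7],0],
    [105,[0,0.35,9],0],
    [105,[0,0.35,10.3],0],
    [105,[0,0.35,10.3],0],
    [105,[0,0.35,10.3],0],
    [255,[0,0.35,10.3],0],
    [255,[0,0.35,10.3],0],
    [255,[0,0.35,10.3],0],
    [255,[0,0.35,10.3],0],
    [255,[0,0.35,10.3],0]
  ],
  "grip_force": 30
}}

```text
clock: 9.28
eef_pos: [0.587, -0.0532, 0.0585]
tcp_rot: [0.007, 0.743, 0.669, 0.002]
contact_force: [-0.9, 0.3, 5.7]
finger_gap: 0.0242
```

```bash
python3 - <<'E'
from h import *
show()
a=manip.capture("side")["img"][60:260,180:420,::-1]
cv2.imwrite("pics/s9.png",cv2.resize(a,None,fx=3,fy=3,interpolation=cv2.INTER_CUBIC))
cv2.imwrite("pics/w9.png",manip.capture("wrist")["img"][:,:,::-1])
E
```

```text
t 9.2833 tcp [ 0.587  -0.0532  0.0585] well [-0.0087  0.0914 -0.0685] gap 0.024197229731116727 F [-0.9379  0.2697  5.7393] q [-0.2927  0.3767  1.699  -0.0056  1.0519 -0.186 ]
R [[0.10384555308877431, 0.9945204306948421, 0.012050478589368158], [0.9945658470449117, -0.10374480852970124, -0.008705779400690204], [-0.007407900885163438, 0.012889050922465044, -0.9998894915793417]]
jaw yaw rel ey -1.5687368084083317
```

View pics/s9.png

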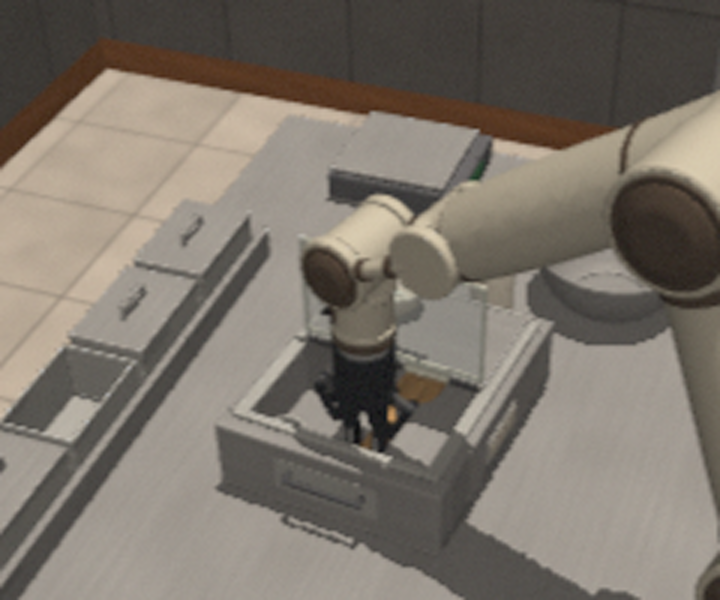

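View pics/w9.png

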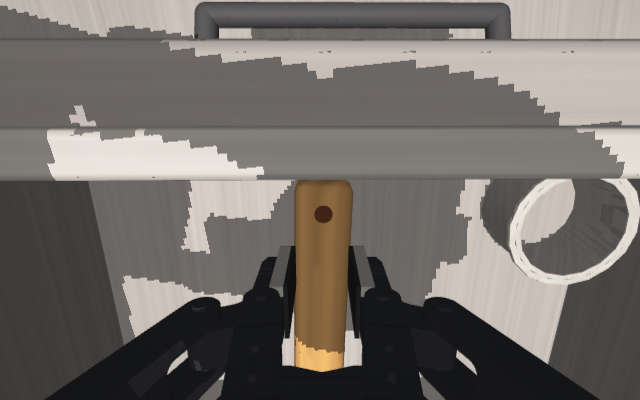

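Request:
{"op": "play_rows", "data": {
  "commands": [
    [255,[0,0,-1],0],
    [255,[0,0,-2],0],
    [255,[0,0,-3],0],
    [255,[0,0,-3],0],
    [255,[0,0,-3],0]
  ]
}}

```text
clock: 9.8
eef_pos: [0.5875, -0.0532, 0.0899]
tcp_rot: [0.008, 0.743, 0.669, 0.002]
contact_force: [-0.2, 0.2, -2.4]
finger_gap: 0.0244
```

```bash
python3 - <<'E'
from h import *
show()
a=manip.capture("side")["img"][60:260,180:420,::-1]
cv2.imwrite("pics/s10.png",cv2.resize(a,None,fx=3,fy=3,interpolation=cv2.INTER_CUBIC))
cv2.imwrite("pics/w10.png",manip.capture("wrist")["img"][:,:,::-1])
E
```

```text
t 9.8 tcp [ 0.5875 -0.0532  0.0899] well [-0.0082  0.0915 -0.0371] gap 0.024354995047260755 F [-0.197   0.1699 -2.4003] q [-0.2924  0.3312  1.6869 -0.0054  1.1069 -0.1861]
R [[0.10382157490353462, 0.9944897968185628, 0.01453012760865631], [0.9945649817414107, -0.10369200174877034, -0.009405629539847023], [-0.00784714459262649, 0.015427663371589753, -0.9998501935413303]]
jaw yaw rel ey -1.5686874591193725
```

View pics/s10.png

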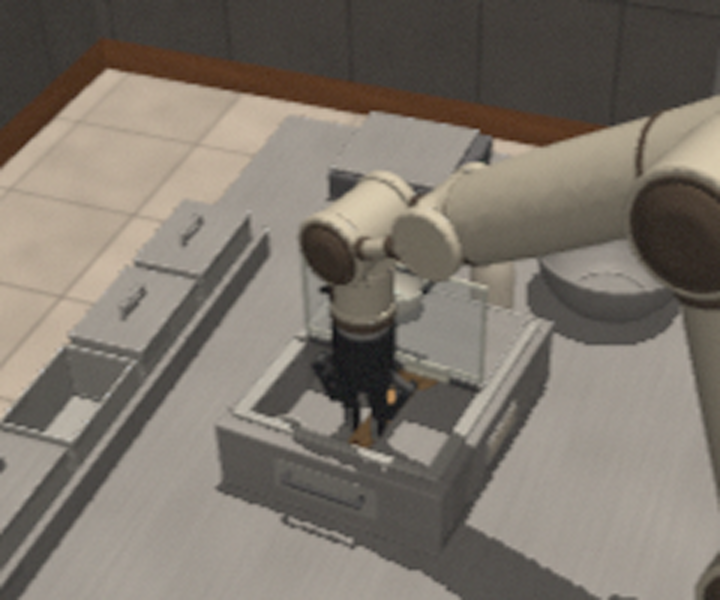

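View pics/w10.png

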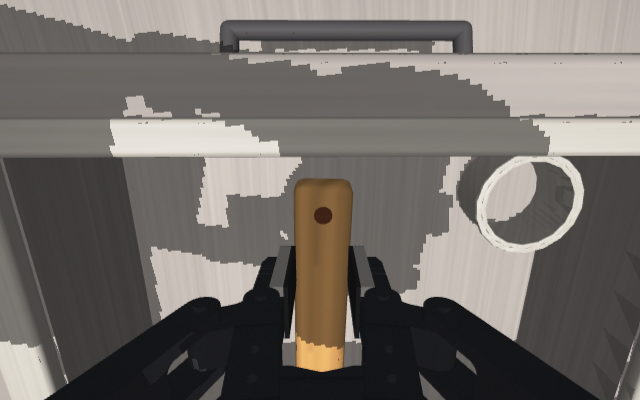

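Request:
{"op": "play_rows", "data": {
  "commands": [
    [255,[0,0,-1],0],
    [255,[0,0,-2],0],
    [255,[0,0,-3],0],
    [255,[0,0,-4],0],
    [255,[0,0,-5],0],
    [255,[0,0,-6],0],
    [255,[0,0,-6],0]
  ],
  "grip_force": 25
}}

```text
clock: 10.48
eef_pos: [0.5873, -0.0528, 0.1515]
tcp_rot: [0.009, 0.743, 0.669, 0.003]
contact_force: [0.8, -0.2, -0.4]
finger_gap: 0.0238
```

```bash
python3 - <<'E'
from h import *
show()
a=manip.capture("side")["img"][60:260,180:420,::-1]
cv2.imwrite("pics/s11.png",cv2.resize(a,None,fx=3,fy=3,interpolation=cv2.INTER_CUBIC))
cv2.imwrite("pics/w11.png",manip.capture("wrist")["img"][:,:,::-1])
E
```

```text
t 10.4833 tcp [ 0.5873 -0.0528  0.1515] well [-0.0084  0.0918  0.0245] gap 0.023791605253897518 F [ 0.7643 -0.2207 -0.4194] q [-0.2918  0.254   1.6492 -0.0052  1.2198 -0.1862]
R [[0.10374485387728327, 0.9944677590122406, 0.01645848046308549], [0.9945697283983097, -0.10358982236249203, -0.01001019763142314], [-0.008249887738263436, 0.017407612934574542, -0.9998144399658503]]
jaw yaw rel ey -1.5685881010280684
```

View pics/s11.png

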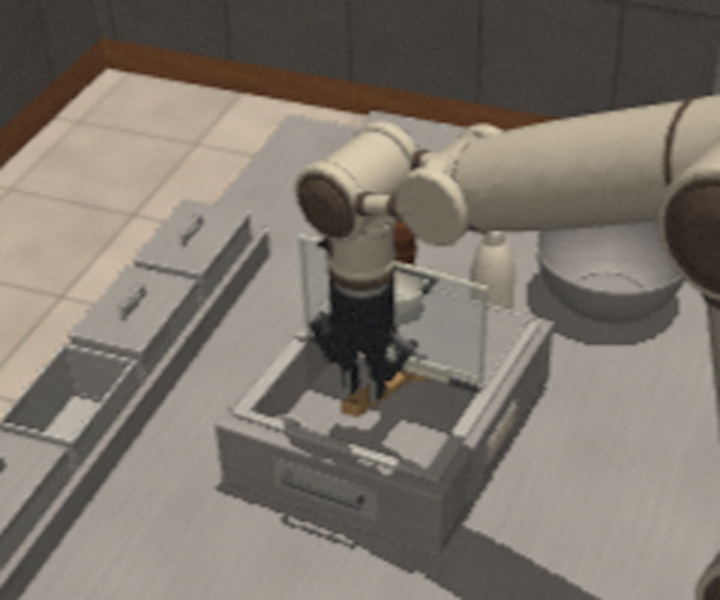

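View pics/w11.png

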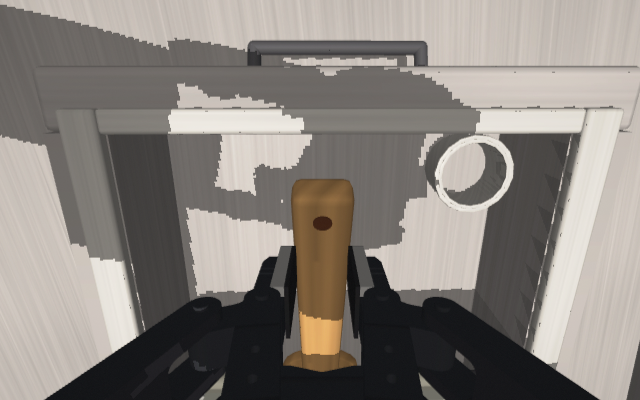

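Request:
{"op": "play_rows", "data": {
  "commands": [
    [255,[0,0,-1],0],
    [255,[0,0,-2],0],
    [255,[0,0,-2.5],0],
    [255,[0,0,-2.5],0]
  ]
}}

```text
clock: 10.92
eef_pos: [0.5869, -0.0525, 0.1762]
tcp_rot: [0.009, 0.743, 0.669, 0.003]
contact_force: [-0.1, -0.3, -1.0]
finger_gap: 0.0232
```

```bash
python3 - <<'E'
from h import *
show()
a=manip.capture("side")["img"][60:260,180:420,::-1]
cv2.imwrite("pics/s12.png",cv2.resize(a,None,fx=3,fy=3,interpolation=cv2.INTER_CUBIC))
cv2.imwrite("pics/w12.png",manip.capture("wrist")["img"][:,:,::-1])
E
```

```text
t 10.9167 tcp [ 0.5869 -0.0525  0.1762] well [-0.0089  0.0921  0.0492] gap 0.023216613791529173 F [-0.1236 -0.3006 -1.035 ] q [-0.2916  0.2276  1.6291 -0.005   1.2663 -0.1862]
R [[0.10379521970798694, 0.9944625631508265, 0.01645487335895208], [0.994565027518331, -0.10364138781087623, -0.009943277633517293], [-0.008182811450373882, 0.017397506261645268, -0.9998151671047223]]
jaw yaw rel ey -1.5686399351402642
```

View pics/s12.png

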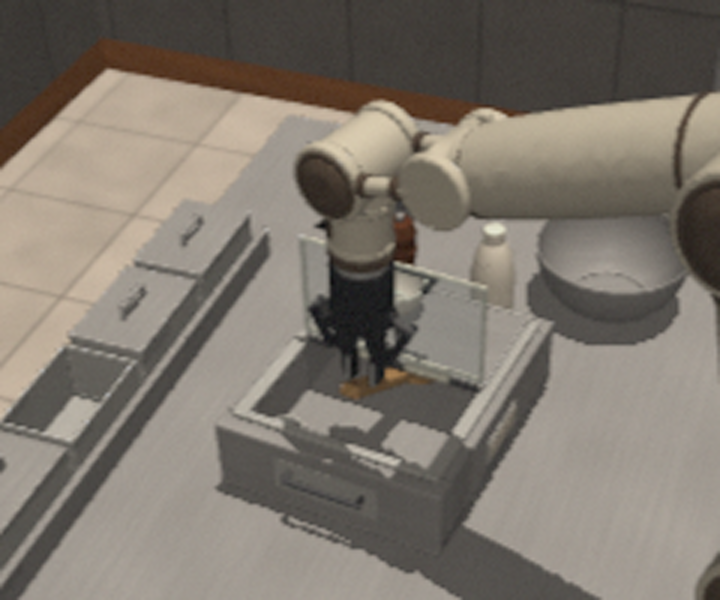

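View pics/w12.png

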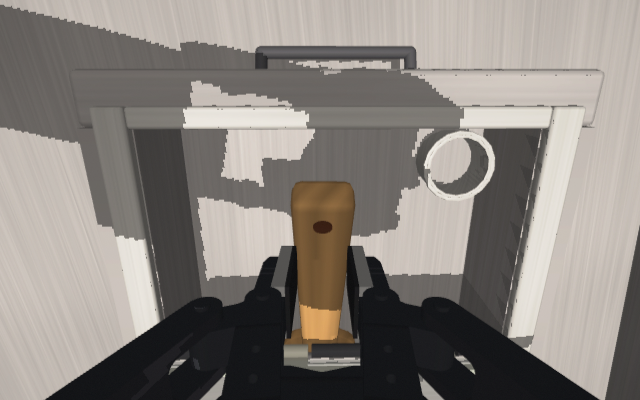

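Request:
{"op": "play_rows", "data": {
  "commands": [
    [255,[1,0,-0.55],0],
    [255,[2,0,-1.1],0],
    [255,[3,0,-1.7],0],
    [255,[4,0,-2.2],0],
    [255,[5,0,-2.8],0],
    [255,[6,0,-3.3],0],
    [255,[7,0,-3.9],0],
    [255,[8,0,-4.4],0],
    [255,[8,0,-4.4],0]
  ]
}}

```text
clock: 11.77
eef_pos: [0.5945, 0.0299, 0.2195]
tcp_rot: [0.009, 0.742, 0.67, 0.003]
contact_force: [2.1, 0.4, -0.1]
finger_gap: 0.0225
```

```bash
python3 - <<'E'
from h import *
show()
a=manip.capture("side")["img"][60:260,180:420,::-1]
cv2.imwrite("pics/s13.png",cv2.resize(a,None,fx=3,fy=3,interpolation=cv2.INTER_CUBIC))
a=manip.capture("top")["img"][100:260,260:460,::-1]
cv2.imwrite("pics/t13.png",cv2.resize(a,None,fx=3.5,fy=3.5,interpolation=cv2.INTER_CUBIC))
E
```

```text
t 11.7667 tcp [0.5945 0.0299 0.2195] well [-0.01    0.1748  0.0925] gap 0.02254668354612668 F [ 2.0999  0.4225 -0.0877] q [-0.1495  0.2065  1.5659 -0.006   1.3517 -0.0463]
R [[0.10180781611747483, 0.9946673682913693, 0.016492271939067743], [0.9947816488981497, -0.1016801850398715, -0.008403034317211426], [-0.006681286767470462, 0.017261704046217984, -0.9998286823154013]]
jaw yaw rel ey -1.5666677725591827
```

View pics/s13.png

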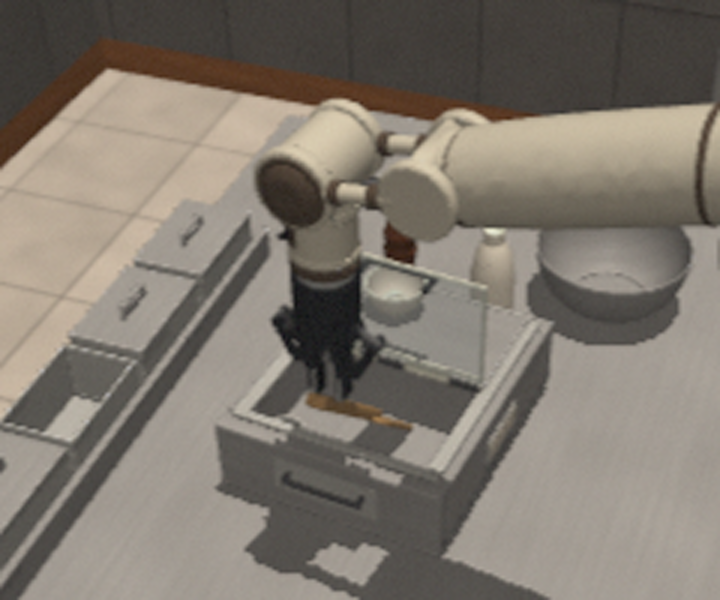

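View pics/t13.png

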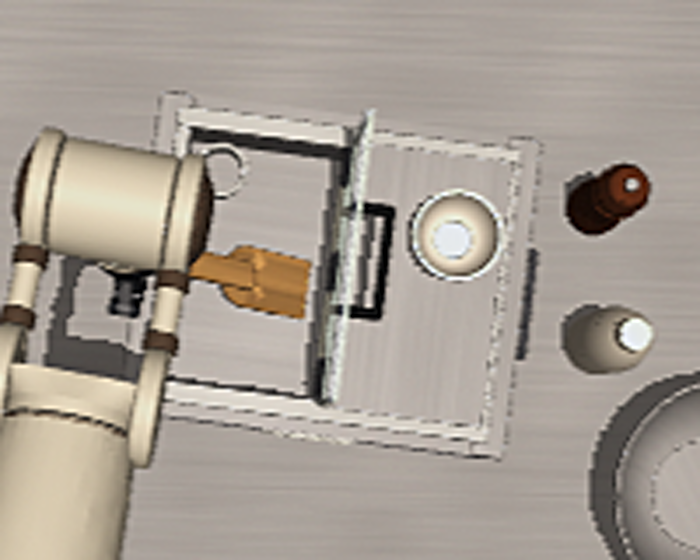

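Request:
{"op": "play_rows", "data": {
  "commands": [
    [255,[0.5,0,-1.5],0],
    [255,[1,0,-3],0],
    [255,[1,0,-5],0],
    [255,[1,0,-7],0],
    [255,[1,0,-9],0],
    [255,[1,0,-11],0],
    [255,[1,0,-13],0],
    [255,[1,0,-15],0],
    [255,[1,0,-17],0],
    [255,[1,0,-19],0],
    [255,[1,0,-20],0],
    [255,[1,0,-20],0]
  ],
  "grip_force": 40
}}

```text
clock: 12.87
eef_pos: [0.5929, 0.0394, 0.4209]
tcp_rot: [0.01, 0.743, 0.669, 0.004]
contact_force: [1.0, 0.5, 0.2]
finger_gap: 0.0001
```

```bash
python3 - <<'E'
from h import *
show()
a=manip.capture("side")["img"][40:260,160:420,::-1]
cv2.imwrite("pics/s14.png",cv2.resize(a,None,fx=2.7,fy=2.7,interpolation=cv2.INTER_CUBIC))
a=manip.capture("top")["img"][100:260,260:460,::-1]
cv2.imwrite("pics/t14.png",cv2.resize(a,None,fx=3.5,fy=3.5,interpolation=cv2.INTER_CUBIC))
E
```

```text
t 12.8667 tcp [0.5929 0.0394 0.4209] well [-0.0127  0.184   0.2939] gap 0.00010567740453887462 F [1.0281 0.4883 0.1619] q [-0.133   0.148   1.2413 -0.0076  1.7316 -0.0305]
R [[0.10364384779797715, 0.9944230222657015, 0.019514240994151943], [0.9945814780337999, -0.10346064594363218, -0.010177342139693733], [-0.008101627350831656, 0.020463321550385764, -0.9997577787171219]]
jaw yaw rel ey -1.56846422881161
```

View pics/s14.png

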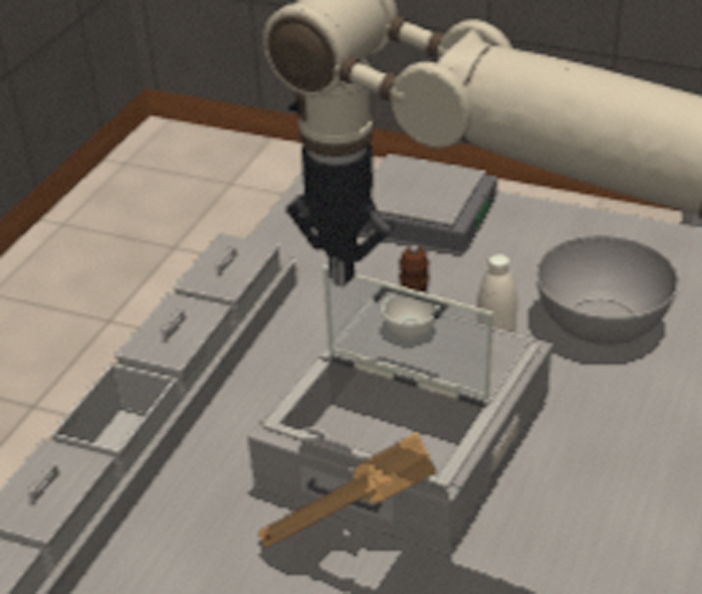

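View pics/t14.png

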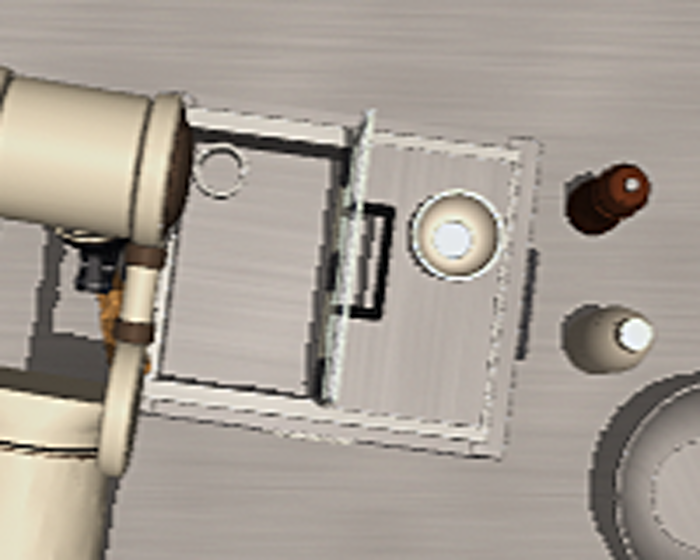

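Request:
{"op": "play_rows", "data": {
  "commands": [
    [105,[0,0,0],0],
    [105,[0,0,0],0],
    [105,[0,0,0],0],
    [105,[0,0,0],0],
    [105,[0,0,0],0],
    [105,[0,0,0],0]
  ]
}}

```text
clock: 13.47
eef_pos: [0.592, 0.0397, 0.4171]
tcp_rot: [0.008, 0.743, 0.67, 0.002]
contact_force: [0.2, -0.0, 0.5]
finger_gap: 0.0501
```

```bash
python3 - <<'E'
from h import *
show()
a=manip.capture("side")["img"][40:260,160:420,::-1]
cv2.imwrite("pics/s15.png",cv2.resize(a,None,fx=2.7,fy=2.7,interpolation=cv2.INTER_CUBIC))
a=manip.capture("top")["img"][100:260,210:410,::-1]
cv2.imwrite("pics/t15.png",cv2.resize(a,None,fx=3.5,fy=3.5,interpolation=cv2.INTER_CUBIC))
cv2.imwrite("pics/w15.png",manip.capture("wrist")["img"][:,:,::-1])
E
```

```text
t 13.4667 tcp [0.592  0.0397 0.4171] well [-0.0136  0.1843  0.2901] gap 0.050147713547743264 F [ 0.1626 -0.0038  0.4832] q [-0.1327  0.1497  1.2468 -0.0075  1.7304 -0.0305]
R [[0.10327498592792243, 0.9945600361095881, 0.01358719453318102], [0.994622388844528, -0.10315529378608797, -0.009235202927431185], [-0.007783372713186316, 0.014467893336659779, -0.9998650404787673]]
jaw yaw rel ey -1.5681463042093102
```

View pics/s15.png

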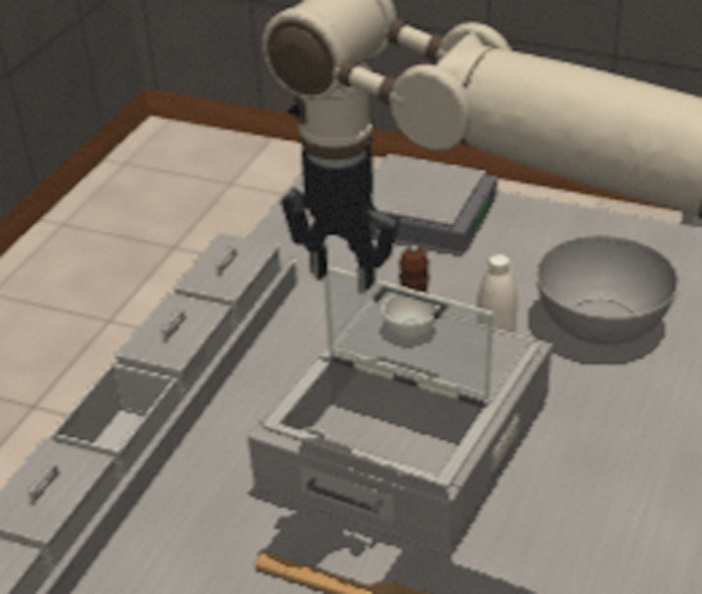

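View pics/t15.png

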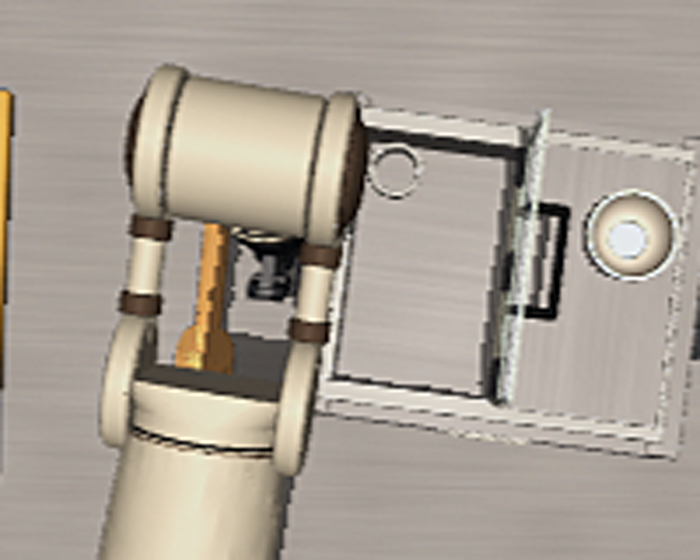

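View pics/w15.png

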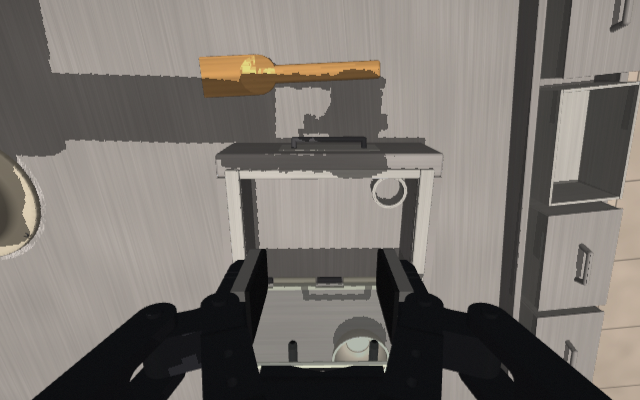

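```bash
python3 - <<'E'
from h import *
w=manip.capture("wrist")
hsv=cv2.cvtColor(w["img"],cv2.COLOR_RGB2HSV)
m=cv2.inRange(hsv,(8,90,50),(28,255,255));m[110:]=0
n,l,s,c=cv2.connectedComponentsWithStats(m);i=1+s[1:,4].argmax();m=(l==i).astype(np.uint8);print(s[i])
ys,xs=np.nonzero(m)
for col in range(xs.min(),xs.max()+1,15):
    y=ys[xs==col];print(col,y.min(),y.max(),onz(w,(col,y.min()),.016)[:2],onz(w,(col,y.max()+1),.016)[:2])
print(onz(w,(xs.max(),68),.016),onz(w,(xs.min(),75),.008))
a=w["img"][40:115,180:400,::-1];cv2.imwrite("pics/w15z.png",cv2.resize(a,None,fx=3.5,fy=3.5,interpolation=cv2.INTER_CUBIC))
E
```

```text
[ 199   54  181   44 4771]
199 57 62 [0.4319 0.1782] [0.4301 0.1701]
214 56 96 [0.454  0.1774] [0.4425 0.1204]
229 56 95 [0.4759 0.1751] [0.4655 0.1195]
244 55 95 [0.4981 0.1743] [0.4881 0.1171]
259 55 94 [0.52  0.172] [0.5111 0.1162]
274 65 84 [0.5399 0.1562] [0.5359 0.1282]
289 64 81 [0.5623 0.1553] [0.559  0.1302]
304 64 81 [0.5845 0.1531] [0.5815 0.1279]
319 63 80 [0.6068 0.1522] [0.6042 0.127 ]
334 62 80 [0.6292 0.1513] [0.6267 0.1247]
349 62 79 [0.6514 0.149 ] [0.6494 0.1238]
364 61 78 [0.6737 0.1482] [0.6721 0.1229]
379 61 76 [0.696  0.1459] [0.6948 0.1234]
[0.6955 0.1361 0.016 ] [0.424  0.1543 0.008 ]
```

View pics/w15z.png

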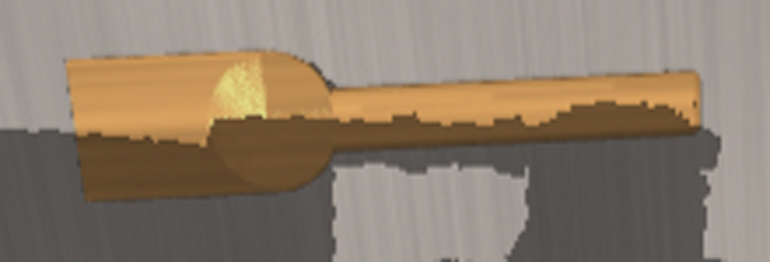

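```bash
python3 - <<'E'
from h import *
print(shift([.59,.140,.30]),shift([.59,.140,.12]))
E
```

```text
[10.0496 -1.4135 11.6307] [10.1903 -1.6808 29.6281]
```

Request:
{"op": "play_rows", "data": {
  "commands": [
    [105,[3,-0.5,3],-0.12],
    [105,[6,-1,6],-0.24],
    [105,[9,-1.4,9],-0.36],
    [105,[10,-1.4,11.6],-0.48],
    [105,[10,-1.4,14],-0.6],
    [105,[10,-1.5,16],-0.72],
    [105,[10,-1.5,18],-0.84],
    [105,[10,-1.5,20],-0.96],
    [105,[10,-1.5,22],-1.08],
    [105,[10,-1.6,24],-1.2],
    [105,[10.1,-1.6,26],-1.32],
    [105,[10.1,-1.6,28],-1.44],
    [105,[10.2,-1.7,29.6],-1.56],
    [105,[10.2,-1.7,29.6],-1.62],
    [105,[10.2,-1.7,29.6],-1.62],
    [105,[10.2,-1.7,29.6],-1.62]
  ]
}}

```text
clock: 15.0
eef_pos: [0.5901, 0.1401, 0.1206]
tcp_rot: [0.007, 0.028, 1.0, -0.004]
contact_force: [-0.1, 0.6, 0.1]
finger_gap: 0.0505
```

```bash
python3 - <<'E'
from h import *
show()
w=manip.capture("wrist");cv2.imwrite("pics/w16.png",w["img"][:,:,::-1])
hsv=cv2.cvtColor(w["img"],cv2.COLOR_RGB2HSV)
m=cv2.inRange(hsv,(8,90,50),(28,255,255))
n,l,s,c=cv2.connectedComponentsWithStats(m);i=1+s[1:,4].argmax();m=(l==i).astype(np.uint8);print(s[i])
ys,xs=np.nonzero(m)
for r in range(ys.min(),ys.max()+1,20):
    x=xs[ys==r];print(r,x.min(),x.max(),onz(w,(x.min(),r),.016)[:2],onz(w,(x.max()+1,r),.016)[:2])
E
```

```text
t 15.0 tcp [0.5901 0.1401 0.1206] well [-0.0261  0.284  -0.0064] gap 0.05050113899643781 F [-0.133   0.5832  0.1397] q [ 0.0392  0.3337  1.6164 -0.0106  1.1774 -1.4715]
R [[-0.998316688305829, 0.05614964954753313, 0.014526069866676088], [0.05601873285659883, 0.9983867015568364, -0.009267994583592785], [-0.015023029628652065, -0.00843866163261109, -0.9998515377647959]]
jaw yaw rel ey 0.04981880139981376
[  557     0    83   372 18232]
0 627 639 [0.4713 0.339 ] [0.4717 0.3472]
20 623 639 [0.4826 0.339 ] [0.4833 0.3499]
40 619 639 [0.4944 0.339 ] [0.4952 0.3527]
60 615 639 [0.5066 0.339 ] [0.5075 0.3556]
80 611 639 [0.5192 0.3391] [0.5203 0.3585]
100 607 639 [0.5322 0.3391] [0.5335 0.3616]
120 603 639 [0.5458 0.3391] [0.5472 0.3649]
140 599 639 [0.5598 0.3391] [0.5614 0.3682]
160 595 639 [0.5744 0.3391] [0.5761 0.3716]
180 591 639 [0.5895 0.3391] [0.5914 0.3752]
200 587 639 [0.6052 0.3392] [0.6073 0.3789]
220 583 639 [0.6215 0.3392] [0.6238 0.3828]
240 579 639 [0.6385 0.3392] [0.6409 0.3868]
260 575 639 [0.6562 0.3392] [0.6588 0.391 ]
280 571 639 [0.6746 0.3392] [0.6775 0.3954]
300 567 639 [0.6939 0.3393] [0.6969 0.3999]
320 563 639 [0.714  0.3393] [0.7172 0.4047]
340 559 639 [0.735  0.3393] [0.7384 0.4096]
360 565 639 [0.7574 0.3482] [0.7606 0.4148]
```

View pics/w16.png

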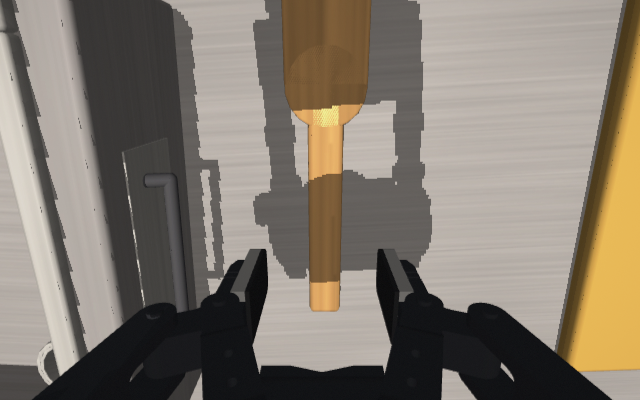

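Request:
{"op": "play_rows", "data": {
  "commands": [
    [105,[0,0,3],0],
    [105,[0,0,6],0],
    [105,[0,0,8.5],0],
    [105,[0,0,10.5],0],
    [105,[0,0,11.5],0],
    [105,[0,0,11.7],0],
    [105,[0,0,11.7],0],
    [105,[0,0,11.7],0]
  ]
}}

```text
clock: 15.72
eef_pos: [0.5938, 0.1391, 0.006]
tcp_rot: [0.009, 0.028, 1.0, -0.004]
contact_force: [0.5, 0.3, -0.7]
finger_gap: 0.05
```

```bash
python3 - <<'E'
from h import *
show()
w=manip.capture("wrist");cv2.imwrite("pics/w17.png",w["img"][:,:,::-1])
E
```

```text
t 15.7167 tcp [0.5938 0.1391 0.006 ] well [-0.0223  0.2834 -0.121 ] gap 0.05002481428985203 F [ 0.4881  0.2831 -0.6506] q [ 0.0373  0.5016  1.6506 -0.0119  0.9712 -1.4704]
R [[-0.9982286540294528, 0.05648307039810381, 0.01868734954320838], [0.05631982037724835, 0.9983708490279602, -0.009150171794261853], [-0.019173734827145253, -0.008081495504723923, -0.9997835052265992]]
jaw yaw rel ey 0.049485005551273664
```

View pics/w17.png

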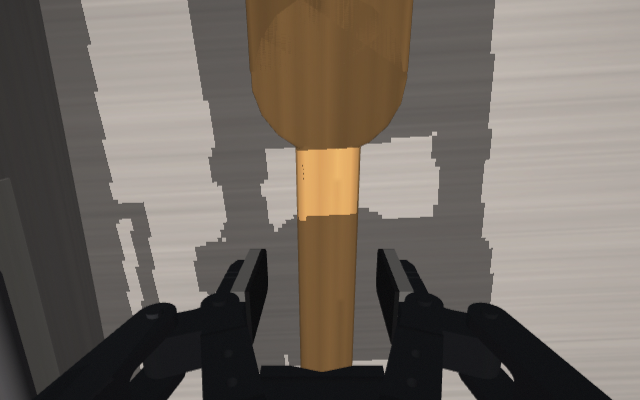

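Request:
{"op": "play_rows", "data": {
  "commands": [
    [105,[0,0.1,0.3],0],
    [105,[0,0.1,0.3],0],
    [255,[0,0.1,0.3],0],
    [255,[0,0.1,0.3],0],
    [255,[0,0.1,0.3],0],
    [255,[0,0.1,0.3],0],
    [255,[0,0.1,0.3],0],
    [255,[0,0.1,0.3],0]
  ],
  "grip_force": 60
}}

```text
clock: 16.43
eef_pos: [0.5946, 0.1402, 0.0039]
tcp_rot: [0.01, 0.028, 1.0, -0.004]
contact_force: [-0.5, 0.2, 6.1]
finger_gap: 0.0243
```

```bash
python3 - <<'E'
from h import *
show()
w=manip.capture("wrist");cv2.imwrite("pics/w18.png",w["img"][:,:,::-1])
E
```

```text
t 16.4333 tcp [0.5946 0.1402 0.0039] well [-0.0216  0.2845 -0.1231] gap 0.024348326410738422 F [-0.5128  0.1523  6.1139] q [ 0.039   0.5062  1.6489 -0.012   0.9667 -1.4687]
R [[-0.998205778321708, 0.05637909391208313, 0.02016486783507095], [0.056205495493889125, 0.9983779781898101, -0.009074962364289731], [-0.020643798135027782, -0.007925303481847086, -0.9997554816870378]]
jaw yaw rel ey 0.049589221997198285
```

View pics/w18.png

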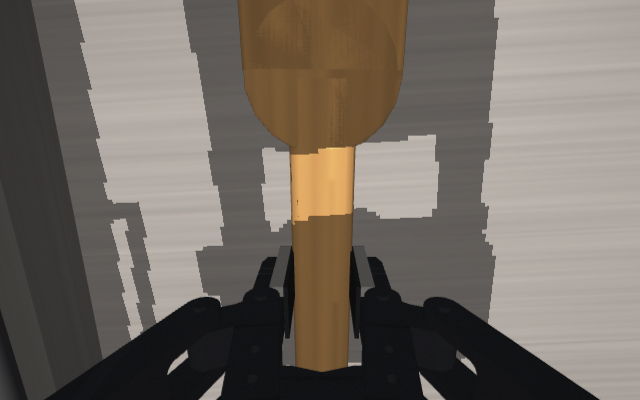

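Request:
{"op": "play_rows", "data": {
  "commands": [
    [255,[0,0,-1],0],
    [255,[0,0,-2],0],
    [255,[0,0,-4],0],
    [255,[0,0,-6],0],
    [255,[0,0,-8],0],
    [255,[0,0,-10],0],
    [255,[0,0,-10],0],
    [255,[0,0,-10],0]
  ]
}}

```text
clock: 17.15
eef_pos: [0.5936, 0.1411, 0.1053]
tcp_rot: [0.012, 0.028, 1.0, -0.004]
contact_force: [-0.1, 0.5, -1.2]
finger_gap: 0.0244
```

```bash
python3 - <<'E'
from h import *
show()
w=manip.capture("wrist");cv2.imwrite("pics/w19.png",w["img"][:,:,::-1])
a=manip.capture("side")["img"][40:300,160:420,::-1]
cv2.imwrite("pics/s19.png",cv2.resize(a,None,fx=2.3,fy=2.3,interpolation=cv2.INTER_CUBIC))
E
```

```text
t 17.15 tcp [0.5936 0.1411 0.1053] well [-0.0227  0.2853 -0.0217] gap 0.024421196506237478 F [-0.1205  0.5315 -1.2364] q [ 0.0407  0.3547  1.6228 -0.0109  1.1413 -1.4694]
R [[-0.9981376097344767, 0.05636404489407639, 0.02333251972514372], [0.056168772979841526, 0.9983812441922395, -0.008942046023984095], [-0.02379875995686969, -0.007614833441025893, -0.9996877679236558]]
jaw yaw rel ey 0.049604431658262005
```

View pics/w19.png

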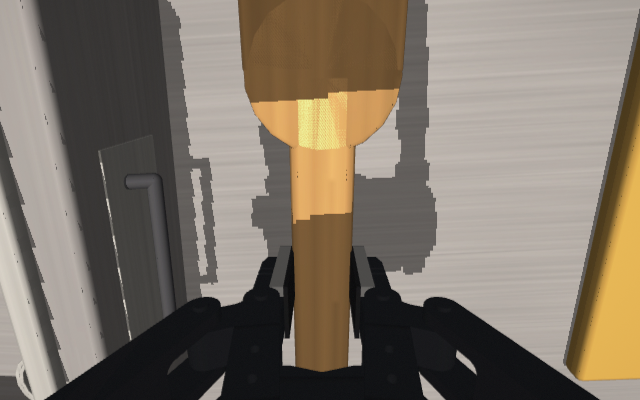

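View pics/s19.png

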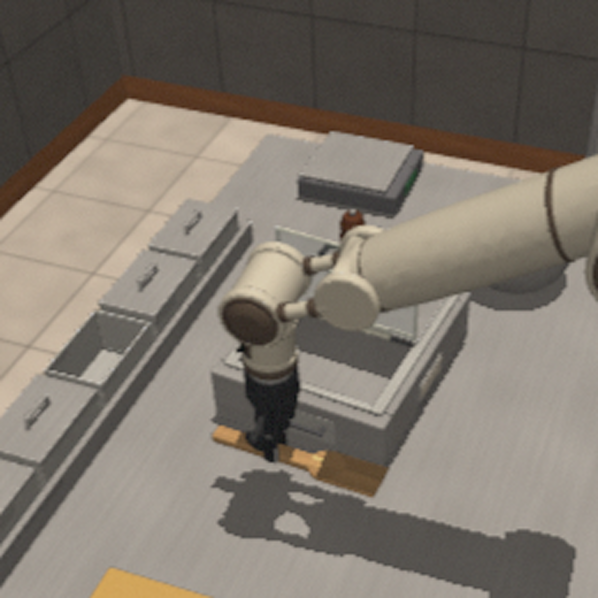

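Request:
{"op": "play_rows", "data": {
  "commands": [
    [255,[0,0,-3],0],
    [255,[0,0,-6],0],
    [255,[0,0,-9],0],
    [255,[0,0,-12],0],
    [255,[0,0,-15],0],
    [255,[0,0,-18],0],
    [255,[0,0,-21],0],
    [255,[0,0,-24],0],
    [255,[0,0,-27],0],
    [255,[0,0,-30],0],
    [255,[0,0,-33],0],
    [255,[0,0,-36],0],
    [255,[0,-2,-37],0],
    [255,[0,-5,-37],0],
    [255,[0,-8,-37],0],
    [255,[0,-11,-37],0],
    [255,[0,-14,-37],0],
    [255,[0,-17,-37],0],
    [255,[0,-17,-37],0],
    [255,[0,-17,-37],0]
  ]
}}

```text
clock: 18.92
eef_pos: [0.5753, -0.0267, 0.4715]
tcp_rot: [0.007, 0.03, 1.0, -0.004]
contact_force: [-0.1, 1.1, -2.3]
finger_gap: 0.0241
```

```bash
python3 - <<'E'
from h import *
show()
w=manip.capture("wrist");cv2.imwrite("pics/w20.png",w["img"][:,:,::-1])
cv2.imwrite("pics/s20.png",manip.capture("side")["img"][:,:,::-1])
cv2.imwrite("pics/t20.png",manip.capture("top")["img"][:,:,::-1])
E
```

```text
t 18.9167 tcp [ 0.5753 -0.0267  0.4715] well [-0.0231  0.1165  0.3445] gap 0.024104937665395464 F [-0.1338  1.0763 -2.2825] q [-0.2538  0.1206  1.1735 -0.0044  1.8318 -1.7666]
R [[-0.9981447572707788, 0.059226451619810605, 0.01411633668429564], [0.059116929830408865, 0.998218575470193, -0.008053830994340625], [-0.014568189327595666, -0.007204374697718066, -0.9998679237003908]]
jaw yaw rel ey 0.04673732834389255
```

View pics/w20.png

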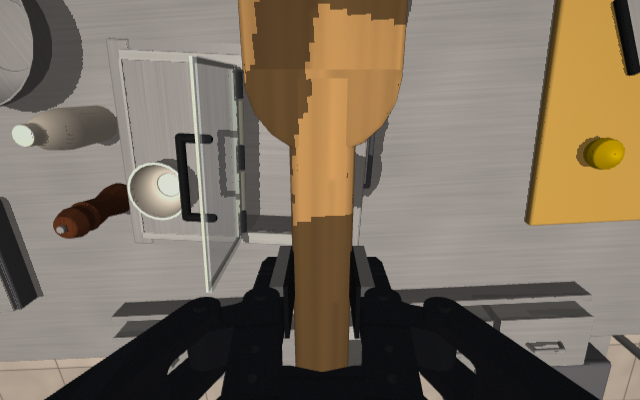

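View pics/s20.png

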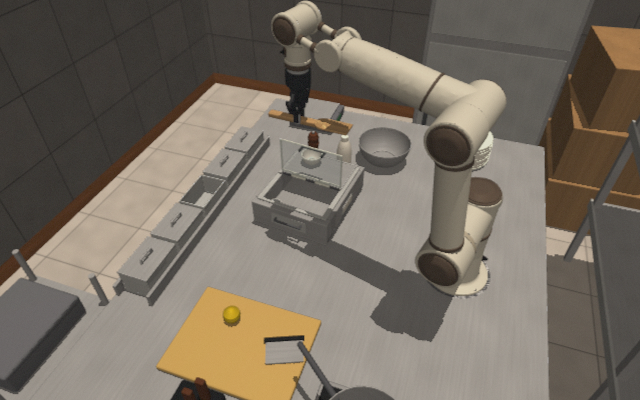

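View pics/t20.png

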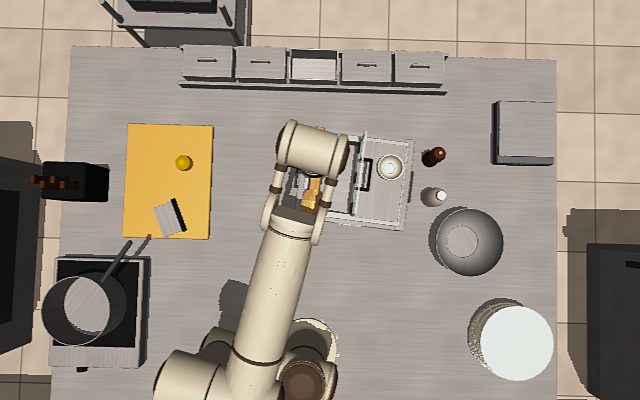

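```bash
python3 - <<'E'
import cv2
a=cv2.imread("pics/top0.png")
a=cv2.imread("pics/t20.png")[115:240,325:425]; b=cv2.imread("pics/s20.png")[125:250,250:370]
cv2.imwrite("pics/z20.png",cv2.hconcat([cv2.resize(x,None,fx=3.6,fy=3.6,interpolation=cv2.INTER_CUBIC) for x in(a,b)]))
E
```

```text
(no output)
```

View pics/z20.png

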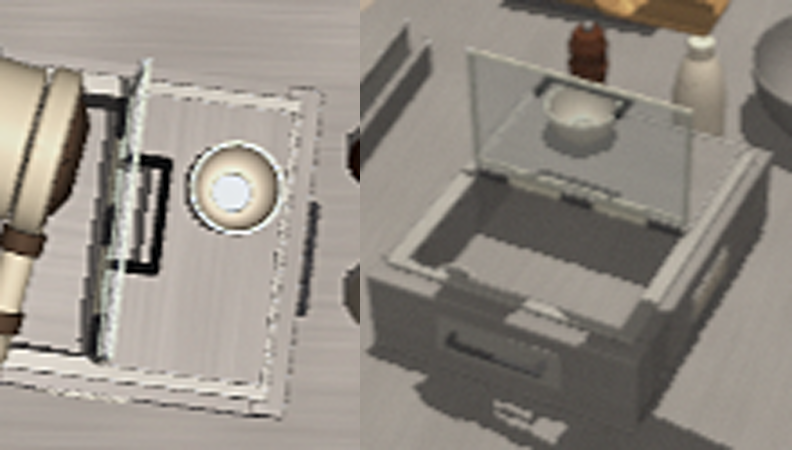

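```bash
python3 - <<'E'
from h import *
T=manip.capture("top");S=manip.capture("side")
t=lambda u,v:(325+(u+.5)/3.6-.5,115+(v+.5)/3.6-.5); s=lambda u,v:(250+(u+.5)/3.6-.5,125+(v+.5)/3.6-.5)
for a,b,h in [((149,61),(109,48),(116,172)),((107,362),(331,108),(324,228))]:
    p,e=tri(T,t(*a),S,s(*b));p=toW(p);q=toW(onz(S,s(*h),.127));print(p,e,q,np.degrees(np.arctan2(p[2]-q[2],p[1]-q[1])))
    print(toW(onz(T,t(*a),.281)))
show()
E
```

```text
[ 0.124  -0.0082  0.1538] 0.0035338937549732833 [0.1216 0.0026 0.    ] 94.0209200790179
[ 0.1223 -0.0089  0.154 ]
[-0.1249 -0.0053  0.1596] 0.005495329235456123 [-0.118  -0.0087  0.    ] 88.76688429672056
[-0.1273 -0.0067  0.154 ]
t 19.1667 tcp [ 0.5755 -0.0242  0.4734] well [-0.0233  0.119   0.3464] gap 0.024169582387632574 F [-0.123   0.5143 -1.0655] q [-0.2495  0.119   1.1716 -0.0044  1.8321 -1.7667]
R [[-0.9983470403654684, 0.05482473452534705, 0.017246317802214754], [0.05467973767281605, 0.9984654304244052, -0.008769865189359172], [-0.01770065765845413, -0.007812344822953759, -0.9998128094732661]]
jaw yaw rel ey 0.051146087689335484
```

Request:
{"op": "play_rows", "data": {
  "commands": [
    [255,[0,0,0],0],
    [255,[0,0,0],0],
    [255,[0,0,0],0],
    [255,[0,0,0],0],
    [255,[0,0,0],0],
    [255,[0,0,0],0]
  ]
}}

```text
clock: 19.67
eef_pos: [0.5755, -0.0242, 0.4734]
tcp_rot: [0.009, 0.027, 1.0, -0.004]
contact_force: [0.2, 0.4, -1.1]
finger_gap: 0.0241
```

```bash
python3 - <<'E'
from h import *
show()
print(manip.hand_in())
E
```

```text
t 19.6667 tcp [ 0.5755 -0.0242  0.4734] well [-0.0233  0.119   0.3464] gap 0.024141517165586688 F [ 0.1815  0.4429 -1.0672] q [-0.2495  0.119   1.1716 -0.0043  1.8321 -1.7668]
R [[-0.9983525473101001, 0.054719724496883, 0.017261026343172933], [0.05457528601784351, 0.9984714843494796, -0.008731156682673573], [-0.017712409082478363, -0.00777474706547057, -0.9998128944320347]]
jaw yaw rel ey 0.05125127486667269
the job is handed in; nothing more can be done
None
```

The clear lid half is standing upright by itself and I finished holding the spatula in the air, but I dropped the spatula once on the way.

**Lid:** I swung it up by its bar handle and released it. My last check put it at about 94° at one end and 89° at the other, which is within measuring error of upright.

**Spatula:** I tilted it against the fixed cover's edge and brought it handle first until the blade was clear of the fixed cover. That first grip was too shallow, because the tool stopped about 7 mm higher than commanded. As I lifted straight up from there it slipped out and fell to the table just outside the pan's +y side. I picked it up again with a deeper 60 N grip. I finished with it held level over the pan's open half at about z = 0.47 m, roughly 0.34 m above the cover and 0.18 m above the lid's top edge.

**Last checks:** The finger gap is steady at 24 mm and the force reading matches the spatula's weight. The job took 19.7 s. In the last pictures the ramekin, carafe, pepper mill, bowl, lemon and scraper look unmoved. The cutter was hidden in those; it was in place when last seen, just after the drop.

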